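# Refit the missing chamber frame in the filter press and hold the pack shut

### The job

The plate pack of the bench filter press is missing a frame: lift the spare frame out of the wire drying rack by its lug and hang it by its ears on the press's two side bars, in the only gap of the pack that is wide enough for it, directly on the moving-head side of the plate that has no frame, and let go of it. Then slide the moving head towards the pack until everything is pushed together flush against the fixed head with no gaps left, and finish still pressing on the moving head firmly (do not let go). Leave the other things on the bench where they are.

Things in the scene. Friction and masses are not known exactly. Their poses are not given: they have to be found in the camera images.
- press: Fixed filter press of aluminium and steel, 150 (x) by 320 (y) by 140 mm. Origin on the worktop, midway between its two level side bars, which run along y: bars 14 mm wide, inner sides at x = -54 and +54, tops at z = 108 mm. +y points to the fixed head. At -y, tailstock (y -90 to -110, top z = 125 mm), handwheel (to y = -138): fixed, unused. Hanging plates have their underside at z = 34 mm.
- fixed_face (a point): Centre of the inner face of the press's fixed head (block 22 mm thick, 139 mm high), against which the pack is pushed; 125 mm along press y from the press's origin, 84 mm above the worktop. Axes as the press.
- closing_head (a joint): Travel (m) of the moving head along press +y: 0 = open, its face 145 mm from the fixed head's; grows as it closes; limit 0.085. The complete pack is 90 mm thick, so it then stops at 0.055. It stays where left (friction 1.5 N, damping 25 N per m/s). Pushing the pack along the bars takes a further 3 to 8 N.
- head_grip (a point): Point on the moving head's upright grip post, 164 mm above the worktop and 40 mm behind the head's flat face. The post is 26 mm (press x) by 16 mm (press y) and stands free from 132 to 186 mm above the worktop. Axes as the press.
- bare_plate: White ribbed filter plate, 100 (x) by 12 (y) by 100 mm high, with ears on the bars (132 mm over the ears); no lug on top, for it has no frame. Hangs at any of three places in the press. Axes as the press; origin at the lower edge of its face towards the fixed head, mid-width; it reaches to y = -12, z = +100 mm. The gap at its -y side is the wide one, 24 mm or more.
- cell_a: White plate with its frame already on, one piece: 100 (x) by 30 (y) by 100 mm high, same ears; a lug on top (26 by 14 mm, to z = 147 mm, at y = -21 mm). Hangs in the press. Axes as the press; origin at the lower edge of its face towards the fixed head, mid-width; it reaches to y = -30 mm. The gap at its -y side is under 16 mm, too narrow for the frame.
- cell_b: A second piece exactly like cell_a, at another of the three places.
- frame_center (a point): Centre of the spare frame: white square open frame, 100 (its x) by 18 (its y) by 100 mm high, some 110 g, both faces alike, upright in the wire rack, underside 6 mm above the worktop. The point is 50 mm above the underside, so 84 mm above the worktop when it hangs in the press. Ears (132 mm over them, 16 mm along y, undersides 74 mm above the frame's underside) rest on the side bars.
- frame_lug (a point): Point on the lug on top of the spare frame, 80 mm above the frame's centre. The lug is 26 mm (frame x) by 14 mm (frame y) and stands from 8 to 47 mm above the frame's top edge, over a 46 mm wide shoulder; the point is 30 mm above that edge. Axes as the frame.
- drying_rack: Low rack of bent steel wire, 86 by 132 mm, fixed; three arches 60 mm high across it, the spare frame standing in the slot between two of them with 2 mm play on either side. Origin on the worktop under the frame; axes as the frame.
- frame: The spare frame itself; origin in the middle of its underside, 50 mm below its centre.
- head_face (a point): Centre of the moving head's flat face towards the pack, 84 mm above the worktop. Axes as the press.
- spout_pot: Bystander: white pot with a spout, 72 by 88 mm high, behind the press.
- bottle_f: Bystander: brown bottle with white cap, 50 by 119 mm high, at the back.
- bottle_a: Bystander: small brown bottle with white cap, 34 by 92 mm high, at the back.
- bottle_c: Bystander: small brown bottle like bottle_a, beside it.
- beaker: Bystander: beaker, 52 by 70 mm high, left of the press.
- timer: Bystander: white bench timer, 64 by 64 by 19 mm, in front of the rack.
- label_roll: Bystander: roll of labels, 68 by 29 mm high, left of the press.

How it is judged:
On the way:
1. the spare frame hangs by both ears on the side bars, just on the moving-head side of the bare plate, let go of (z of frame_center in the frame of press between 0.0815 and 0.0865 m and y of frame_center in the frame of bare_plate between -0.06 and -0.018 m and contact force between the fingers and frame below 0.2 N), for 0.2 s.
At the end, for the whole second after the job is handed in: Still pressed: moving head bears on the pack with over 4 N at 52.5 to 58.5 mm travel (no gaps). The frame hangs on the bars (height within 2.5 mm, square within 0.06 rad), flat on the moving-head side of the bare plate (2.5 mm), untouched by the fingers; all plates hang on the bars (value of joint closing_head between 0.0525 and 0.0585 m and (contact force between closing_head and frame above 4 N or contact force between closing_head and cell_a above 4 N or contact force between closing_head and cell_b above 4 N) and y of frame_center in the frame of bare_plate between -0.0235 and -0.0185 m and z of frame_center in the frame of press between 0.0815 and 0.0865 m and angle between the y axis of frame_center and the y axis of press, either way round below 0.06 rad and z of bare_plate in the frame of press between 0.0315 and 0.0365 m and z of cell_a in the frame of press between 0.0315 and 0.0365 m and z of cell_b in the frame of press between 0.0315 and 0.0365 m and contact force between the fingers and frame below 0.2 N and linear speed of frame below 0.02 m/s); the arm keeps its last pose, push and grip.
It fails at once if the bench's other things (bottles, pot, beaker, timer, label roll) are knocked about by more than 3 cm (distance of any of spout_pot, bottle_f, bottle_a, bottle_c, beaker, timer, label_roll from where it was at the start of the episode above 0.03 m).
It also fails if it takes over 54 s, if anything falls off the work surface, if the arm or the gripper's body presses on something with over 40 N, if the wrist force passes 120 N, or if a joint passes its speed limit or range.

### The arm

A 6-joint arm with a two-finger parallel gripper is mounted at the origin on a cart in front of the work surface, level with it; the furniture and walls round the work are solid. World frame = base frame: x ahead of the robot, y to its left, z up, the work surface at z = 0. Lengths are in m, angles in rad, forces in N, time in s.
With the tool pointing down it reaches from about 0.3 to 0.875 m from the base axis. Payload 6.4 kg.
Tool frame: the origin (TCP) lies at the very end of the fingers, on their centre line; the grasp point (between the pads) lies 19 mm behind it; z points along the fingers, x is the direction in which the jaws open and shut, and the axes are right-handed (so a half turn about z gives the same grasp; the last joint's range is limited). The gripper opens to 85 mm and grips with 20 to 120 N. Pads are 22 mm wide; open, the fingers measure 114 mm over their backs; the gripper's body (76 mm by 85 mm) begins 54 mm behind the grasp point. The pads swing forward as they close: fully open they stand 13 mm farther back than shut.
Start: joints at [0.905, 0.181, 1.607, -0, 1.354, -0.206], TCP at [0.255, 0.515, 0.231] pointing down, gripper open.
Joint ranges: [-2.99, 2.99], [-0.89, 2.07], [0.3, 2.58], [-1.14, 4.28], [0, 2.63], [-3.12, 3.12]. Speed limits (rad/s): [2.57, 2.57, 3.01, 3.14, 3.14, 3.14].

### API

Orientations are given as a 3x3 rotation matrix whose columns are the frame's x, y, z axes.
In Python, from bench import r, camera, camera_info gives the robot as it stands. The module is installed in compiled form; this text tells all that it offers.
- The arm moves only by the tool arm_command, never from a script. Its arguments are lists of equal length, an entry for each row: "gripper": the finger opening in mm, from 0 to 85.4; "delta_pos": the shift along the tool's x, y, z normalised to -1 to 1, where 1 is 0.08 m, a list of three; "spin": the turn about the tool's z normalised to -1 to 1, where 1 is pi/2 rad. A call has 1 to 20 rows; each row shifts and turns the pose as measured when the row begins, along the tool's axes as they then stand; what a row does not reach is not made up. A row lasts 1/12 s, in which the tool goes at most 41.7 mm and 7.16 degrees, less where a joint would pass 70% of its speed; a pose out of reach is approached as far as the arm can. A call with a number of a shift or a turn outside -1 to 1 is refused whole. A call with a gripper value outside its range is refused whole. The fingers move at their own pace and stop on an object; the grip force is fixed at half the most. Time passes only in rows, so rows that do not move let the fingers close. It gives the time, the measured TCP pose, the force and the opening at its end, in the units of the state.
- r.get_obs(): the state, without advancing time (a new reading comes with each control period).
- camera(name): name is "scene" or "top" or "wrist"; returns the picture (480x640x3 uint8, red, green, blue); there is no depth.
- camera_info(name): a dict with "intrinsics" (3x3 intrinsics, pixels), "k1" (the pictures are not rectified: a ray, as slopes to the right and down, at radius r is drawn at 1 + k1 r^2 times it, then the intrinsics apply), "xyz" and "rotation" of the camera in the world. Camera axes: x right, y down, z forward; pixel columns grow to the right and rows downward; lengths in m; the calibration is good to about 2 mm. A picture is of the moment at which its call begins: read the wrist's pose just before it. camera_info takes no time and is no camera call; for the wrist camera it gives the pose at the moment of the call.
- r.job_done(): hands the job in, once; it reports no verdict.
The state is a dict: "time": time; "joint_positions": joint angles; "qvel": joint speeds; "joint_torque": joint torques, N m; "eef_pos": TCP position; "tool_rot": TCP orientation; "wrist_force": force on the tool from outside, world axes, zero at the start; "moment": the same for the moment, N m; "width": opening from 0.0 (shut) to 1.0 (fully open).
Only numpy, scipy, OpenCV 4.12 (cv2) and the standard library are available. Lean on these libraries where they do the work, as an engineer would, in place of code of your own. Each camera call takes 0.05 s, during which the arm holds its last target.

## Working session

There is one attempt and no reset: what is moved stays moved. The work goes in short steps, Python scripts to look and compute and a tool call to move; the robot and the scene stay as the last step left them, time stands still between calls to the robot, and variables do not carry over. Pictures are saved under pics/ and viewed, and the job is handed in when it is done.

Besides the shell and the picture viewer there is one more tool, called after "Emit:" by a JSON object that holds its "op" and its "data", one argument or row to a line. arm_command: Moves the arm, as the interface text tells. Scaled input: -1 to 1 covers 0.08 m each way for a shift and pi/2 rad each way for a turn. Its arguments: {"type":"object","properties":{"gripper":{"type":"array","items":{"type":"number"}},"delta_pos":{"type":"array","items":{"type":"array","items":{"type":"number","minimum":-1,"maximum":1}}},"spin":{"type":"array","items":{"type":"number","minimum":-1,"maximum":1}}},"required":["gripper","delta_pos","spin"]}

```bash
mkdir -p pics; cat > h.py <<'E'
import numpy as np, cv2
from bench import r, camera, camera_info
def snap(n,f):
    i=camera_info(n); im=camera(n); cv2.imwrite('pics/'+f+'.png',im[:,:,::-1]); return im,i
E
python3 - <<'E'
from h import *
import pickle
d={}
for n in ['scene','top','wrist']:
    im,i=snap(n,n+'0'); d[n]=i; print(n,i)
pickle.dump(d,open('info0.pkl','wb'))
print(r.get_obs())
E
```

```text
scene {'intrinsics': array([[612.28619799,   0.        , 322.82741155],
       [  0.        , 612.28619799, 250.32174912],
       [  0.        ,   0.        ,   1.        ]]), 'k1': -0.031393812742502206, 'xyz': array([-0.40450873, -0.6478421 ,  0.8008964 ]), 'rotation': array([[ 0.60903503, -0.41642577,  0.67503031],
       [-0.79296575, -0.30168268,  0.52933249],
       [-0.01678273, -0.85765794, -0.51394669]])}
top {'intrinsics': array([[620.69634919,   0.        , 318.05503798],
       [  0.        , 620.69634919, 244.8536386 ],
       [  0.        ,   0.        ,   1.        ]]), 'k1': -0.20905132253928504, 'xyz': array([0.22760297, 0.0785345 , 1.35824247]), 'rotation': array([[-0.14579219, -0.961142  ,  0.23441562],
       [-0.98931024,  0.14239305, -0.03145596],
       [-0.00314551, -0.23649581, -0.97162742]])}
wrist {'intrinsics': array([[335.7397179 ,   0.        , 318.55376433],
       [  0.        , 335.7397179 , 243.40614472],
       [  0.        ,   0.        ,   1.        ]]), 'k1': -0.059053095166463704, 'xyz': array([0.19035185, 0.54821526, 0.37332212]), 'rotation': a
[... 231 characters left out ...]
e+00, -2.48731727e-05,
        1.35381193e+00, -2.06283728e-01]), 'qvel': array([ 0.00128232, -0.00214414, -0.00374625, -0.00036129, -0.00045841,
       -0.00140805]), 'joint_torque': array([ 2.11070488e-03, -4.45262790e+01, -3.51691568e+01, -8.88873205e-05,
        5.79944317e-03,  6.29662713e-05]), 'eef_pos': array([0.25487787, 0.51495998, 0.23060252]), 'tool_rot': array([[ 4.43747029e-01,  8.96151726e-01, -8.11505691e-04],
       [ 8.96151120e-01, -4.43747700e-01, -1.07193184e-03],
       [-1.32071735e-03, -2.51565166e-04, -9.99999096e-01]]), 'wrist_force': array([ 0.06990439, -0.03752938, -0.53633792]), 'moment': array([-0.00762774, -0.03109086,  0.00625033]), 'width': 1.000402567403207}
```

View pics/scene0.png

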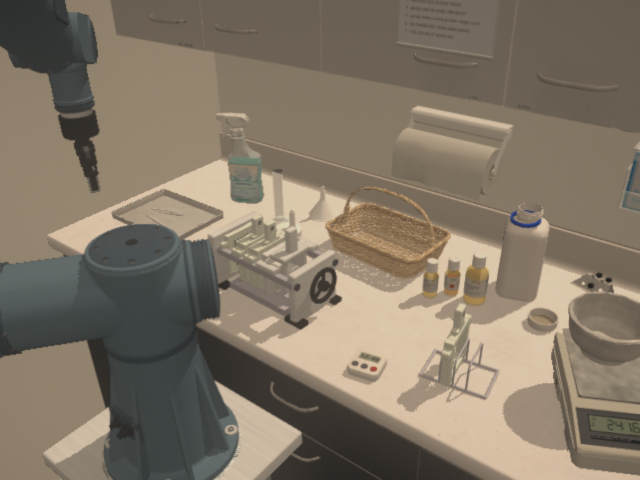

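View pics/top0.png

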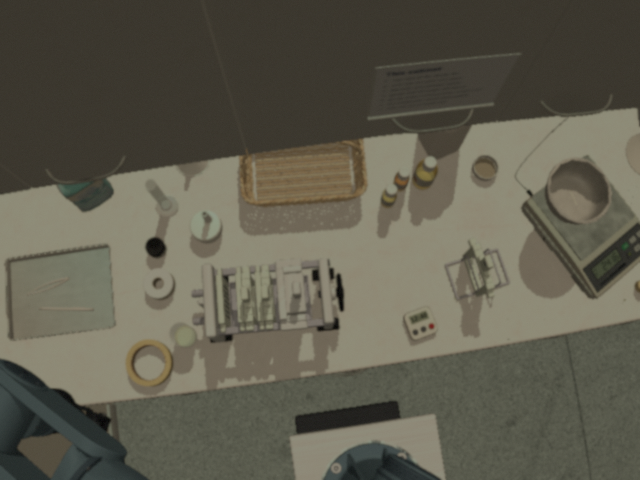

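View pics/wrist0.png

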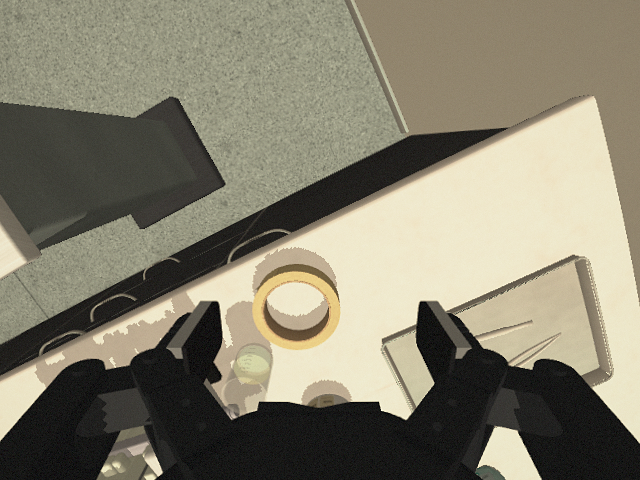

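The top picture shows the press at about (205–345, 260–340), with its handwheel on the right at (340,290). The rack with the frame is at about (478,272), and the timer at (420,323). I'll enlarge both.

```bash
cat >> h.py <<'E'
def norm(i,uv):
    K=i['intrinsics'];k=i['k1']
    d=np.array([(uv[0]-K[0,2])/K[0,0],(uv[1]-K[1,2])/K[1,1]]);u=d.copy()
    for _ in range(50): u=d/(1+k*(u@u))
    return u
def ray(i,uv):
    u=norm(i,uv); v=i['rotation']@np.array([u[0],u[1],1]); return i['xyz'],v
def plane(i,uv,z):
    c,v=ray(i,uv); return c+v*(z-c[2])/v[2]
def proj(i,P):
    P=np.atleast_2d(P); q=(P-i['xyz'])@i['rotation']; u=q[:,:2]/q[:,2:]; s=1+i['k1']*(u**2).sum(1,keepdims=True)
    return u*s*i['intrinsics'][0,0]+i['intrinsics'][:2,2]
def tri(obs):
    A=np.zeros((3,3));b=np.zeros(3);L=[]
    for i,uv in obs:
        c,v=ray(i,uv);v=v/np.linalg.norm(v);M=np.eye(3)-np.outer(v,v);A+=M;b+=M@c;L.append((c,v))
    X=np.linalg.solve(A,b); return X,[np.linalg.norm(np.cross(X-c,v)) for c,v in L]
def crop(im,x0,y0,x1,y1,f,name):
    c=cv2.resize(im[y0:y1,x0:x1],None,fx=f,fy=f,interpolation=cv2.INTER_CUBIC); cv2.imwrite('pics/'+name+'.png',c)
E
python3 - <<'E'
from h import *
import pickle
d=pickle.load(open('info0.pkl','rb'))
t=cv2.imread('pics/top0.png');s=cv2.imread('pics/scene0.png')
crop(t,190,245,350,350,5,'tc1'); crop(t,400,220,520,320,6,'tc2')
crop(s,200,190,350,330,4,'sc1'); crop(s,340,290,500,400,5,'sc2')
for uv,z in [((208,270),.139),((208,330),.139),((325,265),.125),((325,325),.125),((482,270),.15),((420,323),.02),((180,335),.07),((150,363),.03),((205,225),.09)]: print(uv,plane(d['top'],uv,z))
E
```

```text
(208, 270) [0.50264585 0.26626807 0.139     ]
(208, 330) [0.38217637 0.27967299 0.139     ]
(325, 265) [0.48144397 0.0308021  0.125     ]
(325, 325) [0.36077221 0.04886568 0.125     ]
(482, 270) [ 0.41920571 -0.2794237   0.15      ]
(420, 323) [ 0.3452803  -0.15827695  0.02      ]
(180, 335) [0.38846983 0.35132935 0.07      ]
(150, 363) [0.34177288 0.43221526 0.03      ]
(205, 225) [0.61216078 0.27002608 0.09      ]
```

View pics/tc1.png

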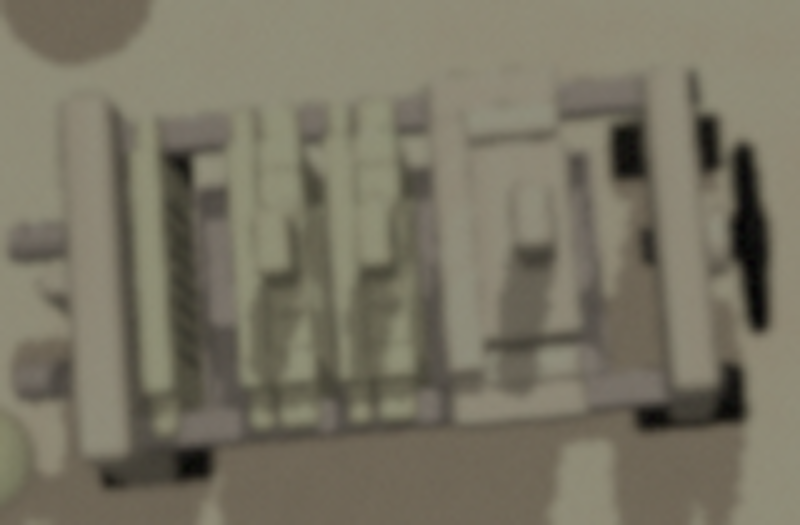

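View pics/tc2.png

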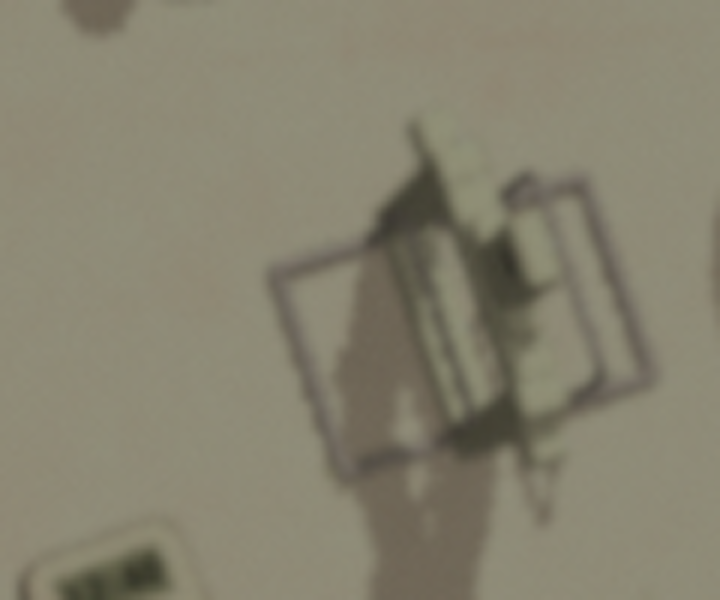

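View pics/sc1.png

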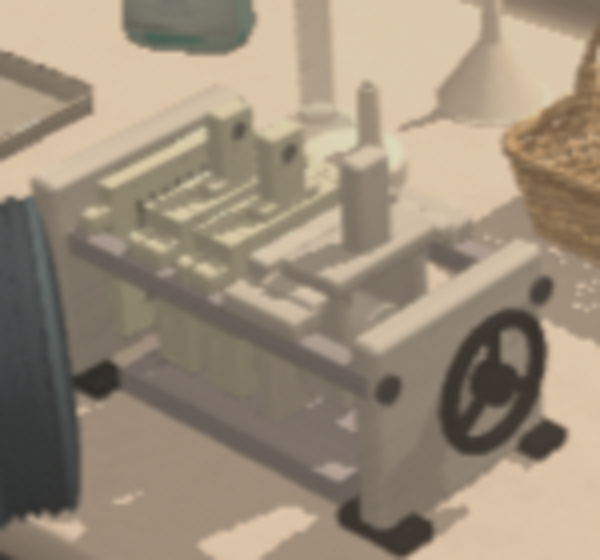

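View pics/sc2.png

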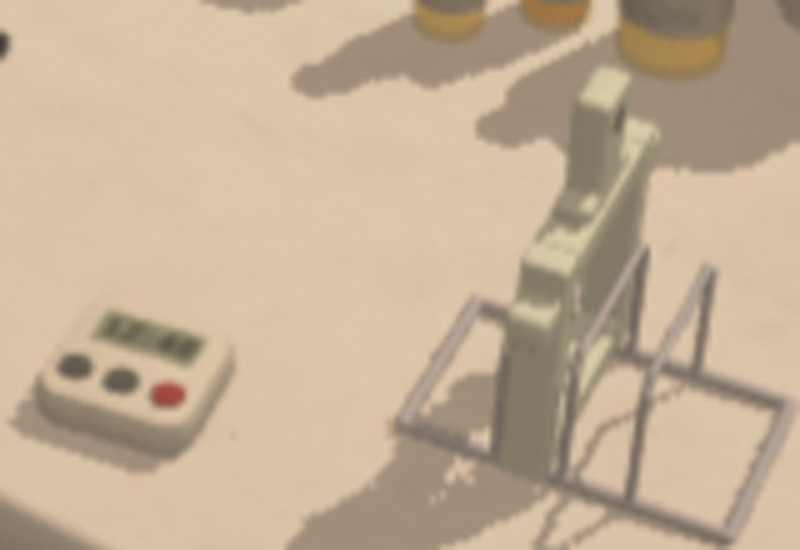

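The bare plate hangs nearest the fixed head, at top-crop (150,270), with the wide gap just to its right. Both lugged cells come next, then the moving head with its post at (535,215). I'm moving the wrist camera over the press for a close view.

Emit:
{"op": "arm_command", "data": {
  "gripper": [85, 85, 85, 85, 85, 85, 85, 85, 85, 85, 85, 85, 85, 85, 85, 85, 85, 85, 85, 85],
  "delta_pos": [
    [0, 0, -0.13],
    [0, 0, -0.13],
    [0, 0, -0.13],
    [0, 0, -0.13],
    [0, 0, -0.13],
    [0, 0, -0.13],
    [0, 0, -0.13],
    [0, 0, -0.13],
    [0, 0, -0.13],
    [0.243, 0.424, 0],
    [0.243, 0.424, 0],
    [0.243, 0.424, 0],
    [0.243, 0.424, 0],
    [0.243, 0.424, 0],
    [0.243, 0.424, 0],
    [0.243, 0.424, 0],
    [0.243, 0.424, 0],
    [0.243, 0.424, 0],
    [0, 0, 0],
    [0, 0, 0]
  ],
  "spin": [0.078, 0.078, 0.078, 0.078, 0.078, 0.078, 0.078, 0.078, 0.078, 0, 0, 0, 0, 0, 0, 0, 0, 0, 0, 0]
}}

```text
time: 1.82
eef_pos: [0.4257, 0.1906, 0.3222]
tool_rot: [[1.0, -0.021, -0.009], [-0.021, -1.0, -0.01], [-0.009, 0.01, -1.0]]
wrist_force: [0.6, 0.9, -0.7]
width: 0.995
```

```bash
python3 - <<'E'
from h import *
import pickle
im,i=snap('wrist','w1'); pickle.dump(i,open('w1.pkl','wb'))
o=r.get_obs();print(o['time'],o['eef_pos'],o['tool_rot'],o['joint_positions'])
E
```

```text
1.8667 [0.42573208 0.19083918 0.32210607] [[ 0.99977006 -0.01969219 -0.00848765]
 [-0.01978636 -0.99974197 -0.01115768]
 [-0.00826574  0.01132305 -0.99990173]] [ 0.17287883 -0.12569445  1.73876699 -0.00953634  1.53880267  0.19297442]
```

View pics/w1.png

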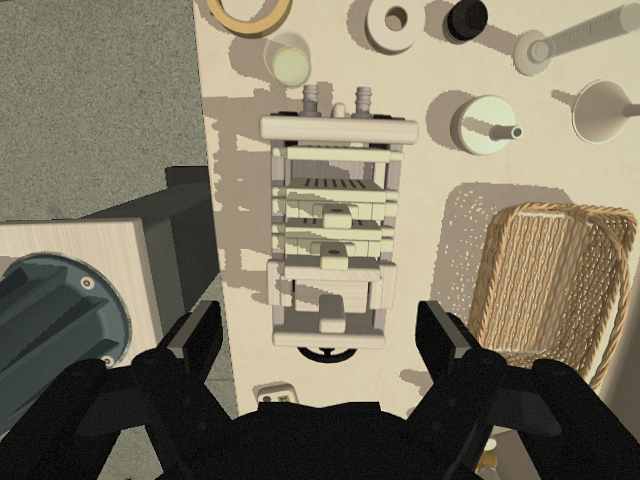

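```bash
python3 - <<'E'
from h import *
t=cv2.imread('pics/w1.png')
crop(t,250,100,430,290,4,'w1a') if False else None
crop(t,250,105,430,240,4.4,'w1a');crop(t,250,225,430,360,4.4,'w1b')
E
```

```text
(no output)
```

View pics/w1a.png

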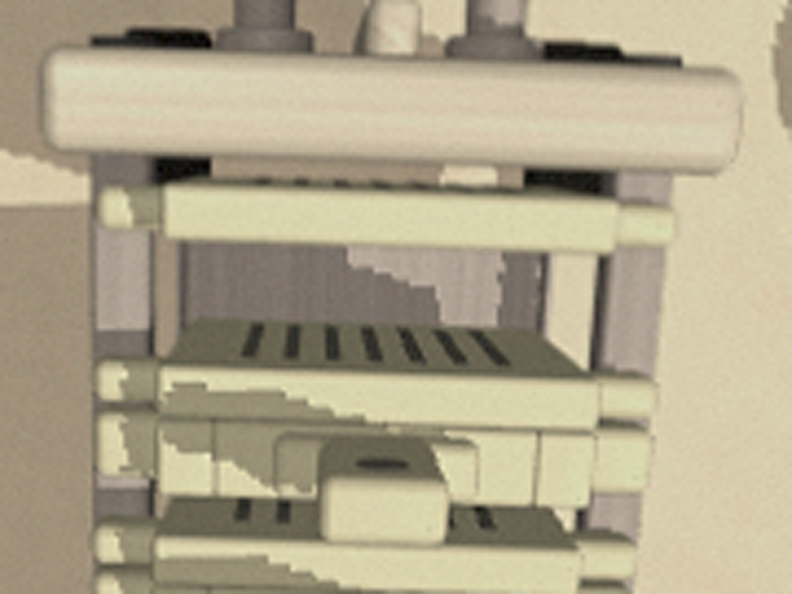

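View pics/w1b.png

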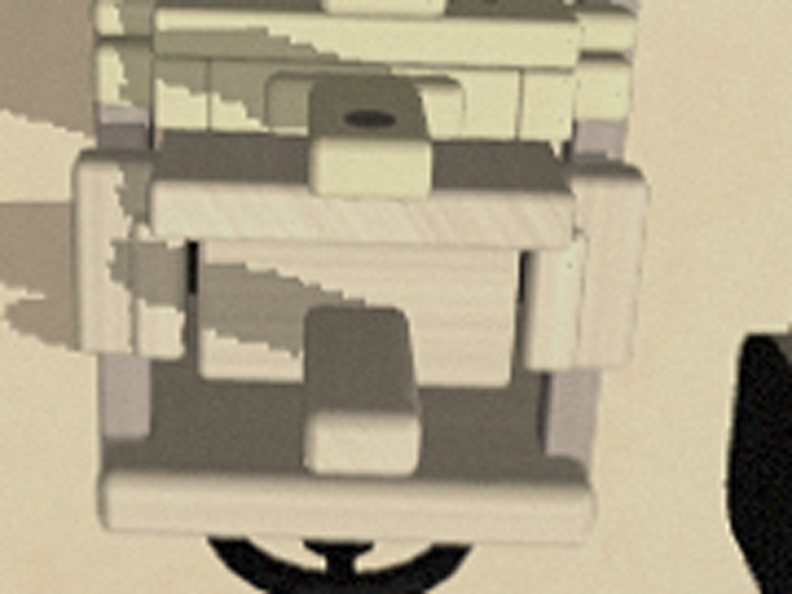

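```bash
cat > fit.py <<'E'
from h import *
import pickle
from scipy.optimize import least_squares
i=pickle.load(open('w1.pkl','rb'))
A=lambda u,v:(250+u/4.4-.4,105+v/4.4-.4); B=lambda u,v:(250+u/4.4-.4,225+v/4.4-.4)
# (px, x, y-expr(idx,offset), z)
F=[(A(160,180),-50,'b',0,134),(A(610,195),50,'b',0,134),(A(163,238),-50,'b',-12,134),(A(617,250),50,'b',-12,134),
(A(160,370),-50,'a',0,134),(A(598,377),50,'a',0,134),(A(160,418),-50,'a',-12,134),(A(598,430),50,'a',-12,134),
(A(325,483),-13,'a',-14,181),(A(446,487),13,'a',-14,181),(A(325,540),-13,'a',-28,181),(A(444,545),13,'a',-28,181),
(A(155,540),-50,'c',0,134),(A(578,547),50,'c',0,134),(B(155,62),-50,'c',-12,134),(B(578,68),50,'c',-12,134),
(B(312,142),-13,'c',-14,181),(B(430,145),13,'c',-14,181),(B(312,193),-13,'c',-28,181),(B(430,198),13,'c',-28,181),
(B(306,412),-13,'h',-32,186),(B(418,418),13,'h',-32,186),(B(306,468),-13,'h',-48,186),(B(416,475),13,'h',-48,186),
(A(60,50),None,'0',147,139),(A(725,75),None,'0',147,139),(A(60,149),None,'0',125,139),(A(720,170),None,'0',125,139),
(B(110,473),None,'0',-90,125),(B(590,482),None,'0',-90,125),(B(108,525),None,'0',-110,125),(B(588,540),None,'0',-110,125)]
def res(p):
    c,s=np.cos(p[2]),np.sin(p[2]);y=dict(zip('bach',p[3:7]));y['0']=0;out=[]
    for uv,x,k,off,z in F:
        P=plane(i,uv,z/1000)-np.array([p[0],p[1],0]); X=c*P[0]+s*P[1];Y=-s*P[0]+c*P[1]
        if x is not None: out.append((X-x/1000)*1e3)
        out.append((Y-y[k]-off/1000)*1e3)
    return out
if __name__=='__main__':
    q=least_squares(res,[.43,.15,-.1,.11,.07,.03,-.02],loss='soft_l1');p=q.x
    print('press',p[:3],'deg',np.degrees(p[2]),'bare,a,c,head(mm)',p[3:]*1e3,'gaps: bare-a',(p[3]-.012-p[4])*1e3,'a-c',(p[4]-.03-p[5])*1e3,'c-h',(p[5]-.03-p[6])*1e3)
    print(np.round(res(p),1))
    np.save('press.npy',p)
    # top/scene check
    d=pickle.load(open('info0.pkl','rb'));c,s=np.cos(p[2]),np.sin(p[2])
    W=lambda x,y,z:np.array([p[0]+c*x-s*y,p[1]+s*x+c*y,z])
    t=cv2.resize(cv2.imread('pics/top0.png')[245:350,190:350],None,fx=5,fy=5);sc=cv2.resize(cv2.imread('pics/scene0.png')[190:330,200:350],None,fx=4,fy=4)
    for uv,x,k,off,z in F:
        if x is None: x=50
        y={'0':0,'b':p[3],'a':p[4],'c':p[5],'h':p[6]}[k]+off/1000
        P=W(x/1000,y,z/1000)
        u=proj(d['top'],P)[0]; cv2.circle(t,tuple(int(a) for a in ((u-[190,245])*5+2)),3,(0,0,255),1)
        u=proj(d['scene'],P)[0]; cv2.circle(sc,tuple(int(a) for a in ((u-[200,190])*4+2)),3,(0,0,255),1)
    cv2.imwrite('pics/ct.png',t);cv2.imwrite('pics/cs.png',sc)
E
python3 fit.py
```

```text
press [ 0.43859958  0.13953352 -0.0484941 ] deg -2.778507347885374 bare,a,c,head(mm) [118.69707198  78.67705801  39.27527785  -2.1574133 ] gaps: bare-a 28.020013971714107 a-c 9.401780160302186 c-h 11.43269115178579
[ 1.2  0.1 -1.4 -0.2  1.9 -0.2  1.1  0.2  1.3 -1.  -0.8  0.4  1.3  0.2
  0.2  0.4  1.4 -1.3 -0.9 -1.4  1.8  1.2 -0.6  0.9  0.1 -0.9 -2.1  0.4
  0.1 -1.  -1.1  0.6  0.  -0.8 -1.9 -0.7  0.4  2.  -1.3  1.7  0.5 -0.7
 -1.6 -1.4  0.9  1.6 -1.3  0.6 -2.3 -3.1 -0.2 -0.4 -0.3  1.1  3.6  3.1]
```

View pics/ct.png

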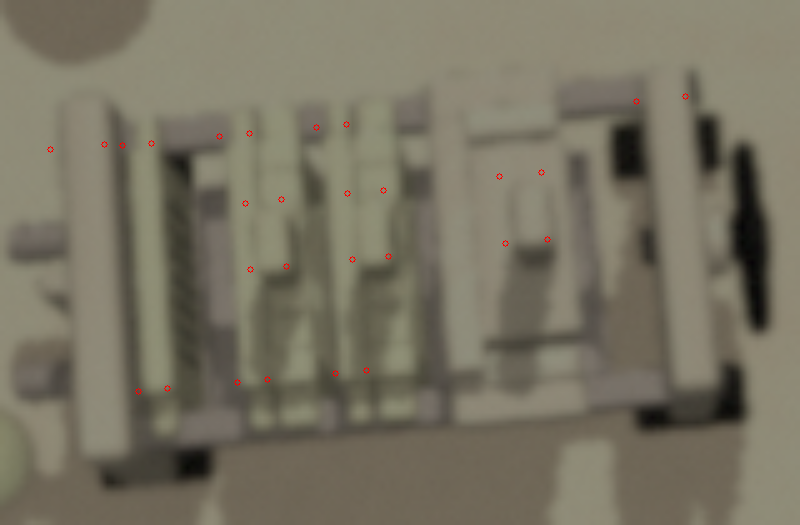

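View pics/cs.png

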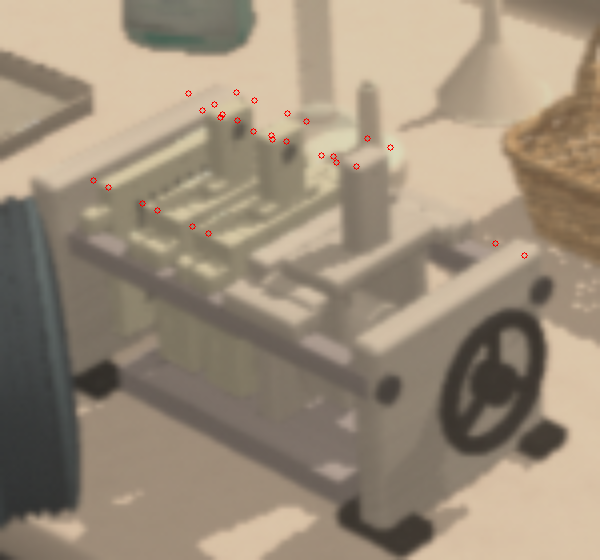

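The press fit is consistent: gaps 6.3 + 28 + 9.4 + 11.4 − 18 = 37 mm of closing still to go. That puts the head at about 18 mm of travel now. I'll take a second view from a different place, then go on to the rack.

Emit:
{"op": "arm_command", "data": {
  "gripper": [85, 85, 85, 85, 85],
  "delta_pos": [
    [0, 0.417, 0],
    [0, 0.417, 0],
    [0, 0.417, 0],
    [0, 0, 0],
    [0, 0, 0]
  ],
  "spin": [0, 0, 0, 0, 0]
}}

```text
time: 2.28
eef_pos: [0.4216, 0.0938, 0.3222]
tool_rot: [[1.0, -0.008, -0.01], [-0.008, -1.0, -0.009], [-0.01, 0.009, -1.0]]
wrist_force: [-0.6, 1.1, -0.5]
width: 0.998
```

```bash
python3 - <<'E'
from h import *
import pickle
im,i=snap('wrist','w2'); pickle.dump(i,open('w2.pkl','wb'))
o=r.get_obs();print(o['time'],o['eef_pos'],o['tool_rot'][:,2])
t=cv2.imread('pics/w2.png');crop(t,240,0,420,135,4.4,'w2a');crop(t,240,130,420,265,4.4,'w2b')
E
```

```text
2.3333 [0.42163946 0.09404341 0.32224413] [-0.01014181 -0.00978929 -0.99990065]
```

View pics/w2a.png

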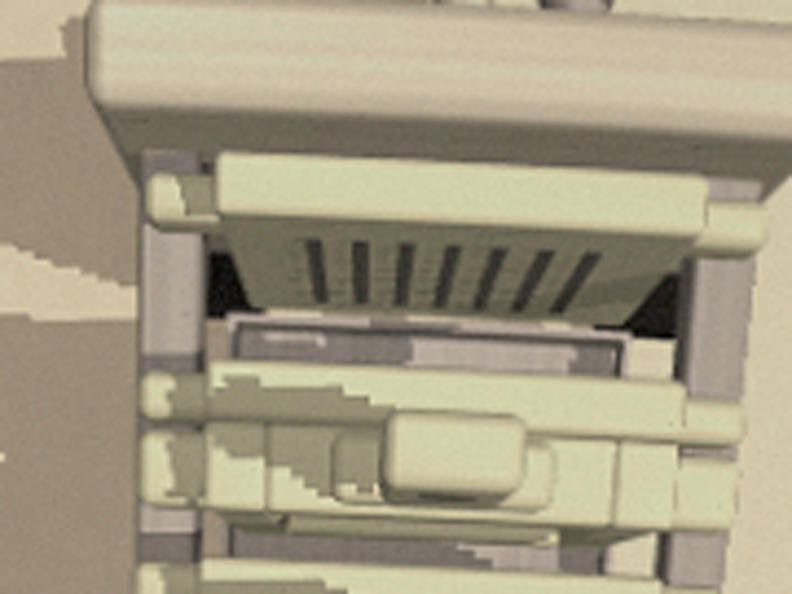

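View pics/w2b.png

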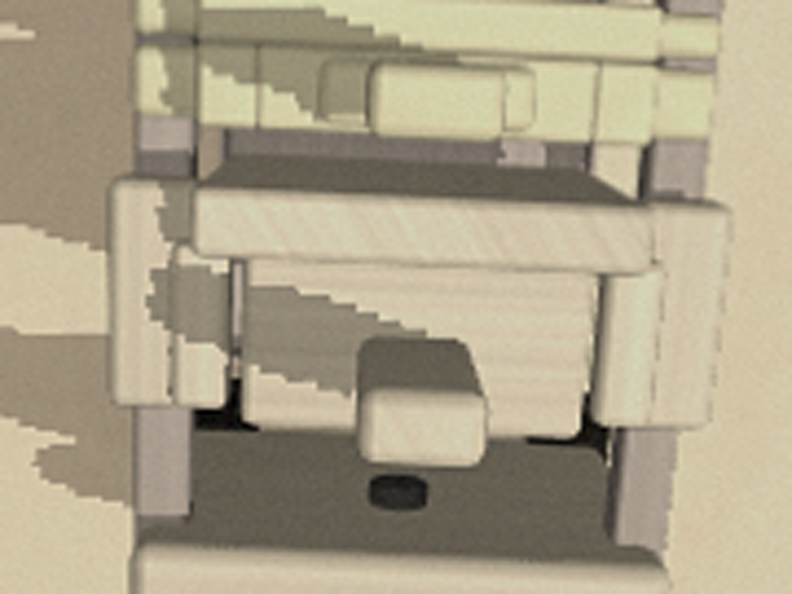

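Emit:
{"op": "arm_command", "data": {
  "gripper": [85, 85, 85, 85, 85, 85, 85, 85, 85, 85, 85],
  "delta_pos": [
    [0, 0.48, 0],
    [0, 0.48, 0],
    [0, 0.48, 0],
    [0, 0.48, 0],
    [0, 0.48, 0],
    [0, 0.48, 0],
    [0, 0.48, 0],
    [0, 0.48, 0],
    [0, 0, 0],
    [0, 0, 0],
    [0, 0, 0]
  ],
  "spin": [0, 0, 0, 0, 0, 0, 0, 0, 0, 0, 0]
}}

```text
time: 3.25
eef_pos: [0.4295, -0.2055, 0.3238]
tool_rot: [[0.999, 0.031, -0.007], [0.031, -1.0, -0.004], [-0.007, 0.004, -1.0]]
wrist_force: [-0.2, -0.1, 0.0]
width: 0.995
```

```bash
python3 - <<'E'
from h import *
import pickle
im,i=snap('wrist','w3'); pickle.dump(i,open('w3.pkl','wb'))
o=r.get_obs();print(o['time'],o['eef_pos'],o['tool_rot'])
E
```

```text
3.3 [ 0.42956902 -0.20489993  0.32377893] [[ 0.99945989  0.03213751 -0.00686359]
 [ 0.0321108  -0.99947644 -0.00396711]
 [-0.00698749  0.00374457 -0.99996858]]
```

View pics/w3.png

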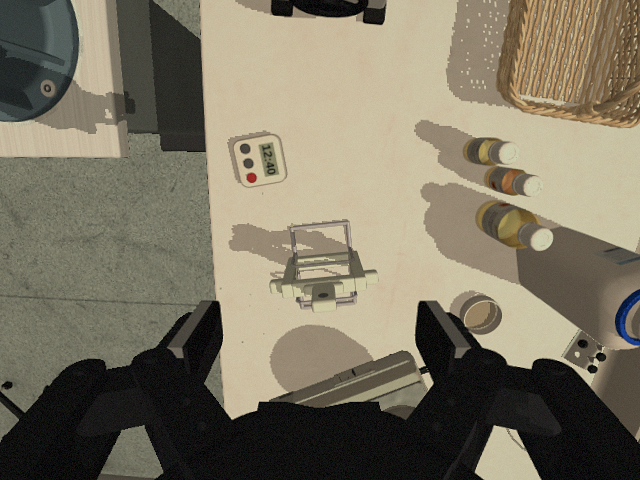

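```bash
cat > fit2.py <<'E'
import fit
from fit import *
j=pickle.load(open('w2.pkl','rb'))
C=lambda u,v:(240+u/4.4-.4,v/4.4-.4); D=lambda u,v:(240+u/4.4-.4,130+v/4.4-.4)
G=[(C(217,155),-50,'b',0,134),(C(706,178),50,'b',0,134),(C(217,212),-50,'b',-12,134),(C(703,238),50,'b',-12,134),
(C(210,362),-50,'a',0,134),(C(685,382),50,'a',0,134),(C(210,415),-50,'a',-12,134),(C(685,432),50,'a',-12,134),
(C(385,410),-13,'a',-14,181),(C(526,416),13,'a',-14,181),(C(385,487),-13,'a',-28,181),(C(526,495),13,'a',-28,181),
(C(203,562),-50,'c',0,134),(C(662,580),50,'c',0,134),
(D(370,62),-13,'c',-14,181),(D(504,68),13,'c',-14,181),(D(370,130),-13,'c',-28,181),(D(504,137),13,'c',-28,181),
(D(360,390),-13,'h',-32,186),(D(486,393),13,'h',-32,186),(D(360,458),-13,'h',-48,186),(D(486,466),13,'h',-48,186)]
def res2(p,dz=0):
    out=list(res(p));
    F0,i0=fit.F,fit.i; fit.F,fit.i=G,j
    out+=list(fit.res(p)); fit.F,fit.i=F0,i0
    return out
q=least_squares(res2,np.load('press.npy'),loss='soft_l1');p=q.x
print('press',p[:3],'bare,a,c,head(mm)',p[3:]*1e3); print(np.round(res2(p)[56:],1)); np.save('press2.npy',p)
F0=fit.F; fit.F,fit.i=G,j
q=least_squares(fit.res,p,loss='soft_l1') if 0 else None
E
python3 fit2.py
python3 -c "
from h import *
t=cv2.imread('pics/w3.png');crop(t,255,210,395,325,5.5,'w3a')"
```

```text
press [ 0.43845071  0.13950181 -0.05189619] bare,a,c,head(mm) [118.24313572  78.7546519   39.42215277  -2.30577172]
[ 1.4 -1.3 -0.3 -1.1  1.7  0.1  0.2 -0.2  0.9 -0.9 -0.8 -0.3  1.1  0.8
  0.2  1.9  0.1 -0.6 -0.7 -0.5  0.8  0.4  0.3  0.2  0.2 -1.4 -1.8 -0.6
 -0.7 -0.1 -1.9 -0.  -0.1  1.6 -1.   1.5  0.2 -1.4 -1.4 -0.8  0.9  1.
 -0.4  0.5]
```

View pics/w3a.png

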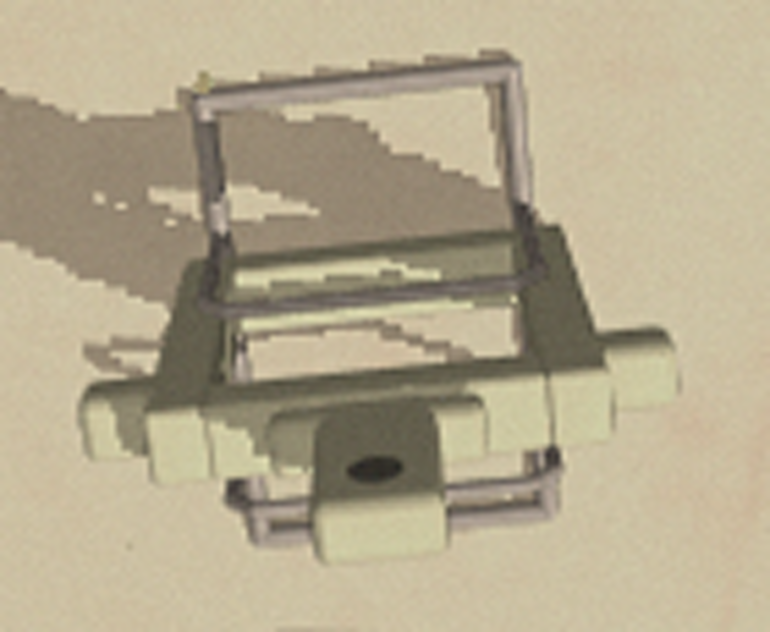

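```bash
cat > rack.py <<'E'
from h import *
import pickle,sys
from scipy.optimize import least_squares
i=pickle.load(open('w3.pkl','rb'))
S=lambda u,v:(255+u/5.5-.4,210+v/5.5-.4)
F=[(S(315,503),-13,7,153),(S(448,494),13,7,153),(S(316,562),-13,-7,153),(S(447,550),13,-7,153),
(S(150,410),-50,9,106),(S(610,370),50,9,106),(S(152,483),-50,-9,106),(S(612,440),50,-9,106)]
def res(p):
    c,s=np.cos(p[2]),np.sin(p[2]);o=[]
    for uv,x,y,z in F:
        P=plane(i,uv,z/1000)-np.array([p[0],p[1],0]); o+=[(c*P[0]+s*P[1])*1e3-x,(-s*P[0]+c*P[1])*1e3-y]
    return o
p=least_squares(res,[.43,-.27,.1],loss='soft_l1').x
print(p,np.degrees(p[2]));print(np.round(res(p),1)); np.save('rack.npy',p)
E
python3 rack.py
python3 - <<'E'
from h import *
import pickle
# independent: scene+top triangulation of lug top centre
d=pickle.load(open('info0.pkl','rb'));p=np.load('rack.npy')
print('pred top',proj(d['top'],[p[0],p[1],.153]),'scene',proj(d['scene'],[p[0],p[1],.153]))
for z in (.14,.153,.165): print(z,[plane(d['scene'],(340+605/5,290+82/5),z),plane(d['top'],(400+487/6,220+215/6),z)])
E
```

```text
[ 0.43767107 -0.29459981  0.12951445] 7.420631213525518
[ 1.2 -0.4  0.2 -0.9  0.1  1.3 -1.   1.5  1.8 -0.9 -0.5 -1.  -0.1  0.1
 -0.9  0.9]
pred top [[487.70682531 259.72078232]] scene [[459.65303876 305.5733243 ]]
0.14 [array([ 0.45370801, -0.29063479,  0.14      ]), array([ 0.4499469 , -0.28669911,  0.14      ])]
0.153 [array([ 0.43682666, -0.29766115,  0.153     ]), array([ 0.44757425, -0.28280166,  0.153     ])]
0.165 [array([ 0.42124389, -0.30414702,  0.165     ]), array([ 0.4453841 , -0.27920402,  0.165     ])]
```

The rack picture shows the lug top at crop (380,530) and the frame top edge from (150,445) to (610,405). The fit gives lug x = 0.438, y = -0.295 and frame heading 7.4°, and the scene camera agrees within a pixel. I'm moving above the lug.

Emit:
{"op": "arm_command", "data": {
  "gripper": [60, 60, 60, 60, 60, 60, 60, 60],
  "delta_pos": [
    [0, 0, 0],
    [0, 0, 0],
    [-0.011, 0.281, 0.388],
    [-0.011, 0.281, 0.388],
    [-0.011, 0.281, 0.388],
    [-0.011, 0.281, 0.388],
    [0, 0, 0],
    [0, 0, 0]
  ],
  "spin": [-0.062, 0, 0, 0, 0, 0, 0, 0]
}}

```text
time: 3.97
eef_pos: [0.4457, -0.2853, 0.1999]
tool_rot: [[0.99, 0.139, 0.003], [0.139, -0.99, -0.008], [0.001, 0.008, -1.0]]
wrist_force: [0.5, 0.4, 0.8]
width: 0.703
```

```bash
python3 - <<'E'
from h import *
import pickle
im,i=snap('wrist','w4'); pickle.dump(i,open('w4.pkl','wb'))
o=r.get_obs();p=np.load('rack.npy');e=np.array([p[0],p[1],.121])-o['eef_pos'];R=o['tool_rot']
print(o['time'],o['eef_pos'],R,'err tool',R.T@e,'head',np.degrees(np.arctan2(R[1,0],R[0,0])))
E
```

```text
4.0167 [ 0.44531483 -0.28477393  0.19957093] [[ 9.90149257e-01  1.40003792e-01  1.84047134e-03]
 [ 1.40013582e-01 -9.90122851e-01 -7.27571883e-03]
 [ 8.03664500e-04  7.46173858e-03 -9.99971838e-01]] err tool [-0.00900737  0.0080724   0.07862614] head 8.048634815249509
```

View pics/w4.png

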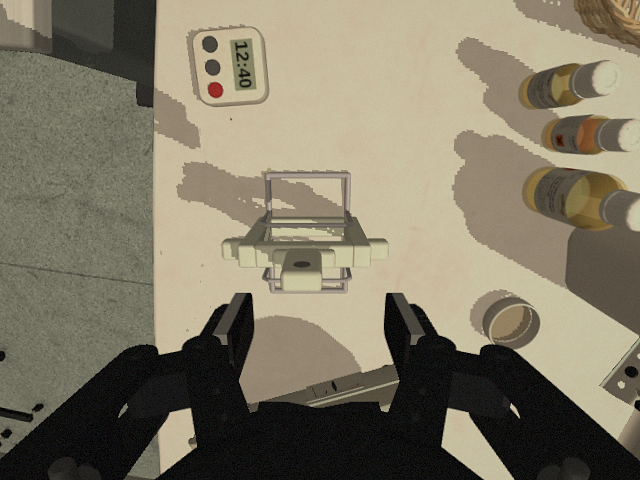

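```bash
python3 -c "
from h import *
t=cv2.imread('pics/w4.png');crop(t,215,200,395,300,4.4,'w4a')"
```

```text
(no output)
```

View pics/w4a.png

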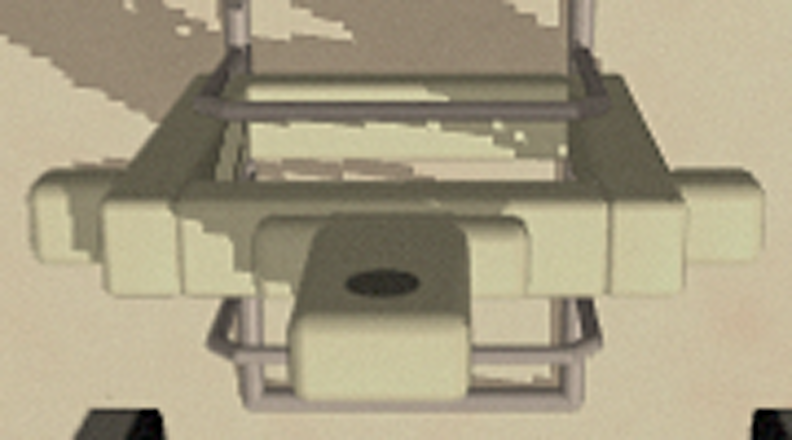

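```bash
cat > rack2.py <<'E'
import rack
from rack import *
i4=pickle.load(open('w4.pkl','rb'));T=lambda u,v:(215+u/4.4-.4,200+v/4.4-.4)
F4=[(T(292,318),-13,7,153),(T(468,318),13,7,153),(T(290,398),-13,-7,153),(T(470,398),13,-7,153),
(T(103,203),-50,9,106),(T(686,205),50,9,106),(T(103,296),-50,-9,106),(T(686,292),50,-9,106)]
F3=rack.F;i3=rack.i
def both(p):
    rack.F,rack.i=F4,i4;a=list(res(p[:3]));rack.F,rack.i=F3,i3;return a
for dz in (0,):
    q=least_squares(both,p,loss='soft_l1');p4=q.x;print('w4',p4,np.degrees(p4[2]));print(np.round(both(p4),1))
np.save('rack4.npy',p4)
# height from both views: lug top centre triangulated
m=lambda F:np.mean([f[0] for f in F[:4]],0)
print(tri([(i3,m(F3)),(i4,m(F4))]))
m2=lambda F:np.mean([f[0] for f in F[4:]],0)
print(tri([(i3,m2(F3)),(i4,m2(F4))]))
o=r.get_obs();e=np.array([p4[0],p4[1],.121])-o['eef_pos'];print('err tool',o['tool_rot'].T@e)
E
python3 rack2.py
```

```text
[ 0.43767107 -0.29459981  0.12951445] 7.420631213525518
[ 1.2 -0.4  0.2 -0.9  0.1  1.3 -1.   1.5  1.8 -0.9 -0.5 -1.  -0.1  0.1
 -0.9  0.9]
w4 [ 0.4374029  -0.29475131  0.14257377] 8.168875260201727
[ 1.  -0.6 -0.7 -0.7  0.3  1.3 -0.5  1.2  1.2 -0.9 -0.7 -1.5 -0.1  0.4
 -0.1  0.8]
(array([ 0.43758213, -0.29472777,  0.15206869]), [np.float64(0.00019747635629723282), np.float64(0.00019747635629725323)])
(array([ 0.4378052 , -0.29540612,  0.10448695]), [np.float64(0.00022275726547366122), np.float64(0.000222757265473753)])
err tool [-0.00929411  0.00818485  0.07862675]
```

Emit:
{"op": "arm_command", "data": {
  "gripper": [60, 60, 60, 60, 60, 60, 60, 60],
  "delta_pos": [
    [-0.116, 0.102, 0],
    [0, 0, 0],
    [0, 0, 0.25],
    [0, 0, 0.25],
    [0, 0, 0.25],
    [0, 0, 0.22],
    [0, 0, 0],
    [0, 0, 0]
  ],
  "spin": [0, 0, 0, 0, 0, 0, 0, 0]
}}

```text
time: 4.68
eef_pos: [0.4438, -0.2964, 0.1342]
tool_rot: [[0.99, 0.142, 0.019], [0.142, -0.989, -0.024], [0.016, 0.027, -1.0]]
wrist_force: [0.6, -0.1, 0.6]
width: 0.701
```

```bash
cat > err.py <<'E'
from h import *
import sys
t=np.array([float(a) for a in sys.argv[1:4]]);o=r.get_obs();R=o['tool_rot']
print('t',o['time'],'eef',o['eef_pos'],'err tool m',R.T@(t-o['eef_pos']),'norm',R.T@(t-o['eef_pos'])/.08,'head',np.degrees(np.arctan2(R[1,0],R[0,0])),'F',o['wrist_force'],'w',o['width']*85.4)
E
python3 err.py .4374 -.2947 .121
```

```text
t 4.6833 eef [ 0.44382897 -0.2963897   0.13418027] err tool m [-0.0063297  -0.00294093  0.01300739] norm [-0.07912126 -0.03676158  0.16259237] head 8.191803020432648 F [ 0.56019046 -0.05102816  0.60625955] w 59.86973259776592
```

Emit:
{"op": "arm_command", "data": {
  "gripper": [60, 60, 60, 60, 60],
  "delta_pos": [
    [-0.08, -0.037, 0.04],
    [-0.02, 0, 0.04],
    [0, 0, 0.04],
    [0, 0, 0.04],
    [0, 0, 0]
  ],
  "spin": [0, 0, 0, 0, 0]
}}

```text
time: 5.1
eef_pos: [0.4373, -0.2967, 0.1266]
tool_rot: [[0.989, 0.142, 0.026], [0.143, -0.989, -0.032], [0.022, 0.035, -0.999]]
wrist_force: [-0.7, -0.6, -0.3]
width: 0.701
```

```bash
python3 err.py .4374 -.2947 .121; python3 -c "
from h import *
snap('wrist','w5');print(r.get_obs()['tool_rot'])"
```

```text
t 5.1 eef [ 0.43733845 -0.2966836   0.12664179] err tool m [ 0.00022274 -0.00215185  0.00557568] norm [ 0.00278424 -0.02689814  0.06969599] head 8.220107340799988 F [-0.66302538 -0.5699444  -0.27092597] w 59.83690848579564
[[ 0.98948517  0.14216063  0.02663562]
 [ 0.14298299 -0.98920648 -0.03203748]
 [ 0.02179366  0.03550905 -0.99913169]]
```

View pics/w5.png

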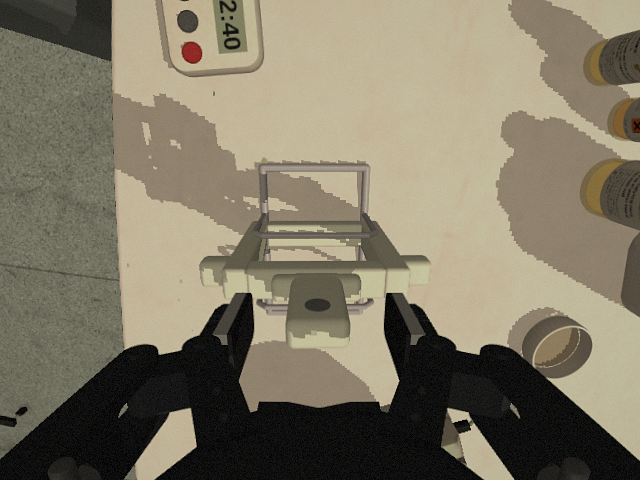

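The wrist picture shows the lug at (318,320), centred between the fingers. The tool has drifted to about 2.4° of tilt, though. I'll test how vertical moves change it before gripping.

Emit:
{"op": "arm_command", "data": {
  "gripper": [60, 60, 60, 60, 60],
  "delta_pos": [
    [0, 0, -0.25],
    [0, 0, -0.25],
    [0, 0, -0.25],
    [0, 0, 0],
    [0, 0, 0]
  ],
  "spin": [0, 0, 0, 0, 0]
}}

```text
time: 5.57
eef_pos: [0.4355, -0.2946, 0.1885]
tool_rot: [[0.99, 0.142, 0.025], [0.143, -0.989, -0.03], [0.021, 0.034, -0.999]]
wrist_force: [-0.2, 0.2, -0.6]
width: 0.701
```

Emit:
{"op": "arm_command", "data": {
  "gripper": [60, 60, 60],
  "delta_pos": [
    [0, 0, 0],
    [0, 0, 0],
    [0, 0, 0]
  ],
  "spin": [0, 0, 0]
}}

```text
time: 5.82
eef_pos: [0.4353, -0.2944, 0.1871]
tool_rot: [[0.99, 0.142, 0.024], [0.142, -0.989, -0.03], [0.02, 0.033, -0.999]]
wrist_force: [-0.3, 0.2, -0.5]
width: 0.701
```

Emit:
{"op": "arm_command", "data": {
  "gripper": [60, 60, 60],
  "delta_pos": [
    [0, 0, 0.4],
    [0, 0, 0],
    [0, 0, 0]
  ],
  "spin": [0, 0, 0]
}}

```text
time: 6.07
eef_pos: [0.4359, -0.2951, 0.1534]
tool_rot: [[0.99, 0.142, 0.023], [0.142, -0.989, -0.028], [0.019, 0.031, -0.999]]
wrist_force: [0.1, -0.6, 0.2]
width: 0.702
```

Emit:
{"op": "arm_command", "data": {
  "gripper": [60, 60, 60],
  "delta_pos": [
    [0, 0, -0.4],
    [0, 0, 0],
    [0, 0, 0]
  ],
  "spin": [0, 0, 0]
}}

```text
time: 6.32
eef_pos: [0.4338, -0.2928, 0.1855]
tool_rot: [[0.99, 0.142, 0.019], [0.142, -0.99, -0.023], [0.015, 0.026, -1.0]]
wrist_force: [0.4, 0.5, -0.8]
width: 0.703
```

Emit:
{"op": "arm_command", "data": {
  "gripper": [60, 60, 60, 60, 60, 60, 60, 60, 60, 60, 60, 60],
  "delta_pos": [
    [0, 0, -0.5],
    [0, 0, 0],
    [0, 0, 0.5],
    [0, 0, 0],
    [0, 0, -0.5],
    [0, 0, 0],
    [0, 0, 0.5],
    [0, 0, 0],
    [0, 0, -0.5],
    [0, 0, 0],
    [0, 0, 0.5],
    [0, 0, 0]
  ],
  "spin": [0, 0, 0, 0, 0, 0, 0, 0, 0, 0, 0, 0]
}}

```text
time: 7.32
eef_pos: [0.4389, -0.2975, 0.208]
tool_rot: [[0.989, 0.142, 0.032], [0.143, -0.989, -0.037], [0.026, 0.041, -0.999]]
wrist_force: [-1.7, 2.3, -2.7]
width: 0.704
```

Emit:
{"op": "arm_command", "data": {
  "gripper": [60, 60, 60, 60, 60, 60, 60, 60, 60, 60, 60, 60],
  "delta_pos": [
    [0, 0, 0],
    [0, 0, 0],
    [0, 0, 0],
    [0, 0, -0.4],
    [0, 0, 0],
    [0, 0, 0],
    [0, 0, -0.4],
    [0, 0, 0],
    [0, 0, 0],
    [0, 0, -0.4],
    [0, 0, 0],
    [0, 0, 0]
  ],
  "spin": [0, 0, 0, 0, 0, 0, 0, 0, 0, 0, 0, 0]
}}

```text
time: 8.32
eef_pos: [0.4381, -0.2957, 0.323]
tool_rot: [[0.989, 0.142, 0.041], [0.144, -0.988, -0.046], [0.034, 0.052, -0.998]]
wrist_force: [-0.4, 0.3, -0.1]
width: 0.702
```

Emit:
{"op": "arm_command", "data": {
  "gripper": [60, 60, 60, 60, 60, 60],
  "delta_pos": [
    [0, 0, 0.5],
    [0, 0, 0],
    [0, 0, 0],
    [0, 0, 0.5],
    [0, 0, 0],
    [0, 0, 0]
  ],
  "spin": [0, 0, 0, 0, 0, 0]
}}

```text
time: 8.82
eef_pos: [0.4443, -0.3023, 0.2505]
tool_rot: [[0.989, 0.143, 0.049], [0.145, -0.988, -0.055], [0.04, 0.061, -0.997]]
wrist_force: [0.5, 0.1, 1.7]
width: 0.702
```

```bash
cat > st.py <<'E'
from h import *
o=r.get_obs();R=o['tool_rot'];print(o['time'],'q',np.round(o['joint_positions'],4),'v',np.round(o['qvel'],3),'p',np.round(o['eef_pos'],4),'z',np.round(R[:,2],4),'sum',o['joint_positions'][1]+o['joint_positions'][2]+o['joint_positions'][4],'tq',np.round(o['joint_torque'],2))
E
python3 st.py
```

```text
8.8167 q [-0.8171  0.0288  1.7355 -0.0022  1.3038 -0.9611] v [-0.002  0.034  0.05  -0.001 -0.001  0.   ] p [ 0.4443 -0.3023  0.2505] z [ 0.0487 -0.0549 -0.9973] sum 3.068131680220635 tq [ 4.000e-02 -3.375e+01 -3.162e+01 -2.000e-02 -2.400e-01  0.000e+00]
```

Emit:
{"op": "arm_command", "data": {
  "gripper": [60, 60, 60, 60, 60, 60],
  "delta_pos": [
    [0, 0, 0],
    [0, 0, 0],
    [0, 0, 0],
    [0, 0, 0],
    [0, 0, 0],
    [0, 0, 0]
  ],
  "spin": [0, 0, 0, 0, 0, 0]
}}

```text
time: 9.32
eef_pos: [0.4469, -0.3048, 0.2602]
tool_rot: [[0.988, 0.142, 0.056], [0.146, -0.987, -0.063], [0.046, 0.07, -0.996]]
wrist_force: [0.5, -0.2, -0.9]
width: 0.706
```

```bash
python3 st.py
```

```text
9.3167 q [-0.8168  0.0214  1.7239 -0.0022  1.3121 -0.9611] v [-0.    -0.01  -0.009  0.     0.006 -0.   ] p [ 0.4469 -0.3048  0.2602] z [ 0.0561 -0.0628 -0.9964] sum 3.0573041776563876 tq [-0.000e+00 -3.724e+01 -3.616e+01 -1.000e-02 -4.000e-01  0.000e+00]
```

Emit:
{"op": "arm_command", "data": {
  "gripper": [60, 60],
  "delta_pos": [
    [0, -0.3, 0],
    [0, 0, 0]
  ],
  "spin": [0, 0]
}}

```text
time: 9.48
eef_pos: [0.4435, -0.2813, 0.2593]
tool_rot: [[0.988, 0.141, 0.057], [0.144, -0.987, -0.064], [0.047, 0.071, -0.996]]
wrist_force: [0.5, 0.5, -0.0]
width: 0.699
```

```bash
python3 st.py
```

```text
9.4833 q [-0.7887 -0.0149  1.7622 -0.0046  1.309  -0.9309] v [-0.055  0.046 -0.076 -0.03  -0.04  -0.038] p [ 0.4435 -0.2813  0.2593] z [ 0.0568 -0.0635 -0.9964] sum 3.056398266104333 tq [ -0.35 -36.87 -37.3   -0.1   -0.56   0.29]
```

Emit:
{"op": "arm_command", "data": {
  "gripper": [60, 60],
  "delta_pos": [
    [-0.3, 0, 0],
    [0, 0, 0]
  ],
  "spin": [0, 0]
}}

```text
time: 9.65
eef_pos: [0.4198, -0.2843, 0.2585]
tool_rot: [[0.988, 0.144, 0.057], [0.147, -0.987, -0.064], [0.047, 0.072, -0.996]]
wrist_force: [0.7, -0.3, -0.4]
width: 0.701
```

```bash
python3 st.py
```

```text
9.65 q [-8.2900e-01 -5.8700e-02  1.8062e+00 -1.1000e-03  1.3080e+00 -9.7490e-01] v [ 0.047  0.04  -0.071  0.032 -0.035  0.056] p [ 0.4198 -0.2843  0.2585] z [ 0.0573 -0.0642 -0.9963] sum 3.0554776710709186 tq [ -0.42 -35.04 -36.79  -0.08  -0.44  -0.39]
```

Emit:
{"op": "arm_command", "data": {
  "gripper": [60, 60, 60, 60, 60, 60, 60, 60, 60, 60],
  "delta_pos": [
    [0, 0, -0.04],
    [0, 0, -0.04],
    [0, 0, -0.04],
    [0, 0, -0.04],
    [0, 0, -0.04],
    [0, 0, -0.04],
    [0, 0, -0.04],
    [0, 0, -0.04],
    [0, 0, -0.04],
    [0, 0, -0.04]
  ],
  "spin": [0, 0, 0, 0, 0, 0, 0, 0, 0, 0]
}}

```text
time: 10.48
eef_pos: [0.4194, -0.2832, 0.2948]
tool_rot: [[0.988, 0.143, 0.059], [0.147, -0.987, -0.066], [0.049, 0.074, -0.996]]
wrist_force: [0.3, 0.3, 0.2]
width: 0.703
```

```bash
python3 st.py
```

```text
10.4833 q [-8.2830e-01 -8.9400e-02  1.7620e+00 -8.0000e-04  1.3804e+00 -9.7380e-01] v [-0.001 -0.035 -0.051  0.001  0.087 -0.001] p [ 0.4194 -0.2832  0.2948] z [ 0.0593 -0.0657 -0.9961] sum 3.053013256906525 tq [  0.   -32.18 -36.82  -0.    -0.53   0.  ]
```

Emit:
{"op": "arm_command", "data": {
  "gripper": [60, 60, 60],
  "delta_pos": [
    [0, 0, 0],
    [0, 0, 0],
    [0, 0, 0]
  ],
  "spin": [0, 0, 0]
}}

```text
time: 10.73
eef_pos: [0.4197, -0.2834, 0.2959]
tool_rot: [[0.988, 0.143, 0.06], [0.147, -0.987, -0.067], [0.05, 0.075, -0.996]]
wrist_force: [0.2, -0.2, -0.5]
width: 0.702
```

```bash
python3 st.py
```

```text
10.7333 q [-8.2820e-01 -9.0300e-02  1.7609e+00 -8.0000e-04  1.3810e+00 -9.7380e-01] v [ 0.001 -0.     0.003  0.    -0.    -0.   ] p [ 0.4197 -0.2834  0.2959] z [ 0.0602 -0.0668 -0.9959] sum 3.051542586310792 tq [ 1.000e-02 -3.239e+01 -3.706e+01 -0.000e+00 -4.100e-01 -0.000e+00]
```

Emit:
{"op": "arm_command", "data": {
  "gripper": [60],
  "delta_pos": [
    [0, 0, 0.3]
  ],
  "spin": [0]
}}

```text
time: 10.82
eef_pos: [0.423, -0.2869, 0.2765]
tool_rot: [[0.988, 0.143, 0.066], [0.147, -0.986, -0.073], [0.055, 0.082, -0.995]]
wrist_force: [1.2, -1.2, 0.9]
width: 0.697
```

```bash
python3 st.py
```

```text
10.8167 q [-8.2810e-01 -7.2100e-02  1.7833e+00 -8.0000e-04  1.3316e+00 -9.7380e-01] v [-0.003  0.295  0.387  0.    -0.662 -0.001] p [ 0.423  -0.2869  0.2765] z [ 0.0661 -0.0731 -0.9951] sum 3.0428313848204205 tq [ 3.200e-01 -3.354e+01 -3.525e+01 -2.000e-02  1.350e+00  0.000e+00]
```

Emit:
{"op": "arm_command", "data": {
  "gripper": [60],
  "delta_pos": [
    [0, 0, 0]
  ],
  "spin": [0]
}}

```text
time: 10.9
eef_pos: [0.4214, -0.2852, 0.2721]
tool_rot: [[0.988, 0.143, 0.061], [0.147, -0.987, -0.068], [0.051, 0.076, -0.996]]
wrist_force: [-0.5, 0.1, -1.4]
width: 0.704
```

```bash
python3 st.py
```

```text
10.9 q [-8.2820e-01 -6.9000e-02  1.7887e+00 -8.0000e-04  1.3302e+00 -9.7380e-01] v [ 0.003 -0.058 -0.1    0.002  0.071 -0.001] p [ 0.4214 -0.2852  0.2721] z [ 0.0613 -0.0679 -0.9958] sum 3.0500080456261975 tq [-8.000e-02 -3.651e+01 -4.147e+01  2.000e-02 -1.430e+00 -0.000e+00]
```

Emit:
{"op": "arm_command", "data": {
  "gripper": [60],
  "delta_pos": [
    [0, 0, 0]
  ],
  "spin": [0]
}}

```text
time: 10.98
eef_pos: [0.4214, -0.2854, 0.2724]
tool_rot: [[0.988, 0.143, 0.061], [0.147, -0.987, -0.068], [0.051, 0.076, -0.996]]
wrist_force: [0.4, 0.5, 0.2]
width: 0.703
```

```bash
python3 st.py
```

```text
10.9833 q [-8.2830e-01 -6.8900e-02  1.7880e+00 -8.0000e-04  1.3309e+00 -9.7380e-01] v [-0.002  0.025  0.048 -0.002 -0.012 -0.001] p [ 0.4214 -0.2854  0.2724] z [ 0.0613 -0.0679 -0.9958] sum 3.0500357003356715 tq [ 2.000e-02 -3.115e+01 -3.423e+01 -1.000e-02 -3.800e-01 -0.000e+00]
```

Emit:
{"op": "arm_command", "data": {
  "gripper": [60],
  "delta_pos": [
    [0, 0, 0]
  ],
  "spin": [0]
}}

```text
time: 11.07
eef_pos: [0.4211, -0.2851, 0.2723]
tool_rot: [[0.988, 0.143, 0.06], [0.147, -0.987, -0.067], [0.05, 0.075, -0.996]]
wrist_force: [-0.3, 0.8, -0.2]
width: 0.706
```

```bash
python3 st.py
```

```text
11.0667 q [-8.2830e-01 -6.8800e-02  1.7881e+00 -8.0000e-04  1.3321e+00 -9.7380e-01] v [ 0.002 -0.009 -0.02  -0.     0.01   0.001] p [ 0.4211 -0.2851  0.2723] z [ 0.0603 -0.0669 -0.9959] sum 3.0513714650225245 tq [ -0.04 -33.05 -36.77  -0.    -0.54   0.  ]
```

Emit:
{"op": "arm_command", "data": {
  "gripper": [60, 60, 60, 60, 60, 60, 60],
  "delta_pos": [
    [0, 0, -0.4],
    [0, 0, -0.25],
    [0, 0, -0.12],
    [0, 0, -0.06],
    [0, 0, -0.02],
    [0, 0, 0],
    [0, 0, 0]
  ],
  "spin": [0, 0, 0, 0, 0, 0, 0]
}}

```text
time: 11.65
eef_pos: [0.4166, -0.2801, 0.3442]
tool_rot: [[0.988, 0.143, 0.06], [0.147, -0.987, -0.067], [0.05, 0.075, -0.996]]
wrist_force: [0.2, 0.0, -0.2]
width: 0.702
```

```bash
python3 st.py
```

```text
11.65 q [-8.2820e-01 -1.2570e-01  1.6982e+00 -8.0000e-04  1.4792e+00 -9.7380e-01] v [ 0.002  0.001  0.008  0.001 -0.004 -0.001] p [ 0.4166 -0.2801  0.3442] z [ 0.0601 -0.0667 -0.996 ] sum 3.0516643727465285 tq [ 3.000e-02 -3.180e+01 -3.829e+01 -0.000e+00 -4.100e-01 -0.000e+00]
```

Emit:
{"op": "arm_command", "data": {
  "gripper": [60, 60, 60, 60, 60, 60, 60],
  "delta_pos": [
    [0, 0, 0.05],
    [0, 0, 0.12],
    [0, 0, 0.25],
    [0, 0, 0.4],
    [0, 0, 0],
    [0, 0, 0],
    [0, 0, 0]
  ],
  "spin": [0, 0, 0, 0, 0, 0, 0]
}}

```text
time: 12.23
eef_pos: [0.4189, -0.2827, 0.2699]
tool_rot: [[0.988, 0.143, 0.054], [0.146, -0.987, -0.06], [0.045, 0.067, -0.997]]
wrist_force: [0.5, -0.1, 0.2]
width: 0.702
```

```bash
python3 st.py
```

```text
12.2333 q [-8.2850e-01 -6.8100e-02  1.7917e+00 -8.0000e-04  1.3368e+00 -9.7380e-01] v [ 0.001 -0.001 -0.015  0.003  0.007 -0.   ] p [ 0.4189 -0.2827  0.2699] z [ 0.0542 -0.0603 -0.9967] sum 3.0604567778094838 tq [ -0.06 -32.75 -36.41  -0.    -0.53  -0.  ]
```

The useful pattern is a gentle start followed by an abrupt stop when going down. It takes the tilt out, so I'll repeat it.

Emit:
{"op": "arm_command", "data": {
  "gripper": [60, 60, 60, 60, 60, 60, 60, 60, 60, 60, 60, 60, 60, 60, 60, 60, 60, 60, 60, 60],
  "delta_pos": [
    [0, 0, -0.4],
    [0, 0, -0.25],
    [0, 0, -0.12],
    [0, 0, -0.05],
    [0, 0, 0],
    [0, 0, 0.08],
    [0, 0, 0.2],
    [0, 0, 0.5],
    [0, 0, 0],
    [0, 0, 0],
    [0, 0, -0.4],
    [0, 0, -0.25],
    [0, 0, -0.12],
    [0, 0, -0.05],
    [0, 0, 0],
    [0, 0, 0.08],
    [0, 0, 0.2],
    [0, 0, 0.5],
    [0, 0, 0],
    [0, 0, 0]
  ],
  "spin": [0, 0, 0, 0, 0, 0, 0, 0, 0, 0, 0, 0, 0, 0, 0, 0, 0, 0, 0, 0]
}}

```text
time: 13.9
eef_pos: [0.4177, -0.2813, 0.2793]
tool_rot: [[0.988, 0.143, 0.054], [0.146, -0.987, -0.06], [0.045, 0.067, -0.997]]
wrist_force: [0.2, -0.2, 0.7]
width: 0.703
```

```bash
python3 st.py
```

```text
13.9 q [-8.2840e-01 -7.9100e-02  1.7831e+00 -7.0000e-04  1.3569e+00 -9.7380e-01] v [-0.002  0.048  0.09  -0.001 -0.023  0.001] p [ 0.4177 -0.2813  0.2793] z [ 0.054  -0.0599 -0.9967] sum 3.0609014532660224 tq [ 3.000e-02 -2.977e+01 -3.305e+01 -1.000e-02 -3.400e-01 -0.000e+00]
```

Emit:
{"op": "arm_command", "data": {
  "gripper": [60, 60, 60, 60, 60, 60, 60, 60, 60, 60, 60, 60, 60, 60],
  "delta_pos": [
    [0, 0, -0.4],
    [0, 0, -0.25],
    [0, 0, -0.12],
    [0, 0, -0.06],
    [0, 0, -0.02],
    [0, 0, 0],
    [0, 0, 0],
    [0, 0, 0.05],
    [0, 0, 0.12],
    [0, 0, 0.25],
    [0, 0, 0.4],
    [0, 0, 0],
    [0, 0, 0],
    [0, 0, 0]
  ],
  "spin": [0, 0, 0, 0, 0, 0, 0, 0, 0, 0, 0, 0, 0, 0]
}}

```text
time: 15.07
eef_pos: [0.4147, -0.2782, 0.277]
tool_rot: [[0.989, 0.144, 0.046], [0.146, -0.988, -0.051], [0.038, 0.057, -0.998]]
wrist_force: [-0.1, 0.3, 0.4]
width: 0.701
```

```bash
python3 st.py
```

```text
15.0667 q [-8.2850e-01 -7.8500e-02  1.7865e+00 -7.0000e-04  1.3654e+00 -9.7380e-01] v [-0.001 -0.003 -0.015 -0.     0.006 -0.001] p [ 0.4147 -0.2782  0.277 ] z [ 0.0455 -0.0507 -0.9977] sum 3.0734044207864977 tq [ -0.05 -32.34 -36.51  -0.    -0.47  -0.  ]
```

Emit:
{"op": "arm_command", "data": {
  "gripper": [60, 60, 60, 60, 60, 60, 60, 60, 60, 60, 60, 60, 60, 60],
  "delta_pos": [
    [0.08, 0.08, -0.4],
    [0.08, 0.09, -0.25],
    [0, 0, -0.12],
    [0, 0, -0.06],
    [0, 0, -0.02],
    [0, 0, 0],
    [0, 0, 0],
    [0, 0, 0.05],
    [0, 0, 0.12],
    [0, 0, 0.25],
    [0, 0, 0.4],
    [0, 0, 0],
    [0, 0, 0],
    [0, 0, 0]
  ],
  "spin": [0, 0, 0, 0, 0, 0, 0, 0, 0, 0, 0, 0, 0, 0]
}}

```text
time: 16.23
eef_pos: [0.4266, -0.2867, 0.2781]
tool_rot: [[0.989, 0.144, 0.041], [0.146, -0.988, -0.046], [0.034, 0.051, -0.998]]
wrist_force: [0.3, -0.0, -0.3]
width: 0.701
```

Emit:
{"op": "arm_command", "data": {
  "gripper": [60, 60, 60, 60, 60, 60, 60],
  "delta_pos": [
    [0, 0, 0.05],
    [0, 0, 0.12],
    [0, 0, 0.25],
    [0, 0, 0.4],
    [0, 0, 0],
    [0, 0, 0],
    [0, 0, 0]
  ],
  "spin": [0, 0, 0, 0, 0, 0, 0]
}}

```text
time: 16.82
eef_pos: [0.4324, -0.2929, 0.2171]
tool_rot: [[0.988, 0.144, 0.049], [0.146, -0.988, -0.055], [0.041, 0.061, -0.997]]
wrist_force: [0.5, 0.2, -0.7]
width: 0.699
```

```bash
python3 st.py; python3 err.py .4374 -.2947 .121
```

```text
16.8167 q [-8.2220e-01  2.4800e-02  1.8090e+00 -1.3000e-03  1.2341e+00 -9.6770e-01] v [ 0.001 -0.014 -0.029 -0.001  0.012 -0.002] p [ 0.4324 -0.2929  0.2171] z [ 0.0491 -0.0547 -0.9973] sum 3.0679981550031203 tq [-8.000e-02 -3.588e+01 -3.489e+01 -1.000e-02 -5.100e-01  0.000e+00]
t 16.8167 eef [ 0.43236129 -0.29293796  0.21707556] err tool m [ 0.00081754 -0.00342314  0.09615934] norm [ 0.01021926 -0.04278922  1.2019918 ] head 8.43097249273894 F [ 0.54932991  0.23335392 -0.68613368] w 59.709827193216896
```

Emit:
{"op": "arm_command", "data": {
  "gripper": [60, 60, 60, 60, 60, 60, 60, 60, 60],
  "delta_pos": [
    [0, 0, 0],
    [0, 0, -0.35],
    [0, 0, 0],
    [0, 0, 0],
    [0, 0, 0],
    [0, 0, 0.35],
    [0, 0, 0],
    [0, 0, 0],
    [0, 0, 0]
  ],
  "spin": [0, 0, 0, 0, 0, 0, 0, 0, 0]
}}

```text
time: 17.57
eef_pos: [0.4361, -0.2966, 0.2293]
tool_rot: [[0.988, 0.144, 0.06], [0.147, -0.987, -0.067], [0.05, 0.075, -0.996]]
wrist_force: [0.3, 0.0, 0.4]
width: 0.705
```

```bash
python3 st.py; python3 err.py .4374 -.2947 .121
```

```text
17.5667 q [-8.2180e-01  1.3200e-02  1.7961e+00 -1.3000e-03  1.2421e+00 -9.6770e-01] v [ 0.001 -0.012 -0.026  0.002  0.01   0.003] p [ 0.4361 -0.2966  0.2293] z [ 0.0605 -0.0668 -0.9959] sum 3.051369180427156 tq [-6.000e-02 -3.618e+01 -3.573e+01 -1.000e-02 -5.800e-01  0.000e+00]
t 17.5667 eef [ 0.43614687 -0.2966495   0.22933194] err tool m [-0.00389776 -0.00986063  0.1078367 ] norm [-0.04872197 -0.12325784  1.3479588 ] head 8.492664624739314 F [0.30684375 0.00188063 0.40839939] w 60.221017634425436
```

Emit:
{"op": "arm_command", "data": {
  "gripper": [60],
  "delta_pos": [
    [0, 0, 0]
  ],
  "spin": [0]
}}

```text
time: 17.65
eef_pos: [0.4363, -0.2969, 0.2302]
tool_rot: [[0.988, 0.143, 0.061], [0.148, -0.987, -0.067], [0.051, 0.076, -0.996]]
wrist_force: [0.4, 0.5, -0.5]
width: 0.707
```

Emit:
{"op": "arm_command", "data": {
  "gripper": [60],
  "delta_pos": [
    [0, 0, 0]
  ],
  "spin": [0]
}}

```text
time: 17.73
eef_pos: [0.4365, -0.297, 0.2309]
tool_rot: [[0.988, 0.144, 0.061], [0.148, -0.987, -0.068], [0.051, 0.076, -0.996]]
wrist_force: [-0.3, 0.1, 0.3]
width: 0.702
```

```bash
python3 st.py
```

```text
17.7333 q [-8.2170e-01  1.1800e-02  1.7943e+00 -1.3000e-03  1.2439e+00 -9.6780e-01] v [ 0.001 -0.009 -0.013  0.001  0.008 -0.002] p [ 0.4365 -0.297   0.2309] z [ 0.0614 -0.0679 -0.9958] sum 3.049956989732546 tq [-1.000e-02 -3.584e+01 -3.528e+01 -1.000e-02 -4.500e-01 -0.000e+00]
```

Emit:
{"op": "arm_command", "data": {
  "gripper": [60],
  "delta_pos": [
    [0, 0, 0.3]
  ],
  "spin": [0]
}}

```text
time: 17.82
eef_pos: [0.4404, -0.301, 0.2123]
tool_rot: [[0.987, 0.143, 0.068], [0.148, -0.986, -0.075], [0.056, 0.084, -0.995]]
wrist_force: [-0.0, -1.1, 0.5]
width: 0.702
```

```bash
python3 st.py
```

```text
17.8167 q [-8.2150e-01  3.6500e-02  1.8087e+00 -1.3000e-03  1.1949e+00 -9.6770e-01] v [-0.005  0.383  0.278 -0.001 -0.655 -0.003] p [ 0.4404 -0.301   0.2123] z [ 0.0681 -0.075  -0.9949] sum 3.0400958890202894 tq [ 3.800e-01 -3.782e+01 -3.270e+01 -3.000e-02  1.410e+00 -0.000e+00]
```

Emit:
{"op": "arm_command", "data": {
  "gripper": [60],
  "delta_pos": [
    [0, 0, 0]
  ],
  "spin": [0]
}}

```text
time: 17.9
eef_pos: [0.4389, -0.2995, 0.209]
tool_rot: [[0.988, 0.144, 0.064], [0.148, -0.986, -0.071], [0.053, 0.079, -0.995]]
wrist_force: [-0.3, 1.1, -1.0]
width: 0.702
```

```bash
python3 st.py
```

```text
17.9 q [-8.2160e-01  3.9300e-02  1.8126e+00 -1.3000e-03  1.1941e+00 -9.6770e-01] v [ 0.005 -0.076 -0.097  0.001  0.079 -0.   ] p [ 0.4389 -0.2995  0.209 ] z [ 0.0641 -0.0707 -0.9954] sum 3.045978605238936 tq [-2.000e-01 -3.988e+01 -3.960e+01  2.000e-02 -1.560e+00  0.000e+00]
```

Emit:
{"op": "arm_command", "data": {
  "gripper": [60, 60, 60, 60, 60, 60, 60, 60],
  "delta_pos": [
    [-0.2, -0.18, -0.4],
    [-0.2, -0.18, -0.4],
    [-0.2, -0.18, -0.4],
    [-0.15, -0.15, -0.3],
    [-0.1, -0.1, -0.15],
    [0, 0, 0],
    [0, 0, 0],
    [0, 0, 0]
  ],
  "spin": [0, 0, 0, 0, 0, 0, 0, 0]
}}

```text
time: 18.57
eef_pos: [0.3507, -0.2352, 0.3408]
tool_rot: [[0.988, 0.144, 0.062], [0.148, -0.987, -0.069], [0.051, 0.077, -0.996]]
wrist_force: [0.5, -1.0, -0.2]
width: 0.699
```

```bash
python3 st.py
```

```text
18.5667 q [-0.876  -0.3277  1.8684  0.0032  1.5084 -1.0227] v [ 0.001 -0.002 -0.001  0.001 -0.005  0.003] p [ 0.3507 -0.2352  0.3408] z [ 0.0616 -0.0689 -0.9957] sum 3.049095716182829 tq [ 6.000e-02 -2.220e+01 -3.819e+01  0.000e+00 -3.200e-01 -1.000e-02]
```

Emit:
{"op": "arm_command", "data": {
  "gripper": [60, 60, 60],
  "delta_pos": [
    [0, 0, 0],
    [0, 0, 0],
    [0, 0, 0]
  ],
  "spin": [0, 0, 0]
}}

```text
time: 18.82
eef_pos: [0.3511, -0.2354, 0.3386]
tool_rot: [[0.988, 0.144, 0.059], [0.148, -0.987, -0.066], [0.049, 0.074, -0.996]]
wrist_force: [-1.2, 0.1, -0.0]
width: 0.705
```

```bash
python3 st.py
```

```text
18.8167 q [-0.8756 -0.3226  1.8687  0.0033  1.5071 -1.0223] v [ 0.     0.023  0.005  0.    -0.004  0.001] p [ 0.3511 -0.2354  0.3386] z [ 0.0591 -0.0657 -0.9961] sum 3.053122129244583 tq [ 2.000e-02 -2.200e+01 -3.813e+01  1.000e-02 -4.100e-01  0.000e+00]
```

Creep depends on shoulder gravity load. When the arm is pulled in, it sags the way that removes the tilt. I'll pull in further and wait there.

Emit:
{"op": "arm_command", "data": {
  "gripper": [60, 60, 60, 60, 60, 60, 60, 60, 60, 60],
  "delta_pos": [
    [-0.35, -0.32, -0.1],
    [-0.35, -0.32, -0.1],
    [0, 0, 0],
    [0, 0, 0],
    [0, 0, 0],
    [0, 0, 0],
    [0, 0, 0],
    [0, 0, 0],
    [0, 0, 0],
    [0, 0, 0]
  ],
  "spin": [0, 0, 0, 0, 0, 0, 0, 0, 0, 0]
}}

```text
time: 19.65
eef_pos: [0.2872, -0.1917, 0.3396]
tool_rot: [[0.988, 0.146, 0.046], [0.148, -0.988, -0.047], [0.038, 0.053, -0.998]]
wrist_force: [-0.6, -0.9, -0.2]
width: 0.701
```

```bash
python3 st.py
```

```text
19.65 q [-0.9461 -0.5195  1.9946  0.0093  1.6015 -1.0932] v [ 0.004  0.018 -0.006  0.    -0.002  0.001] p [ 0.2872 -0.1917  0.3396] z [ 0.0455 -0.0472 -0.9978] sum 3.076628486903642 tq [-2.000e-02 -1.250e+01 -3.811e+01  4.000e-02 -3.100e-01  0.000e+00]
```

Emit:
{"op": "arm_command", "data": {
  "gripper": [60, 60, 60, 60, 60, 60, 60, 60, 60, 60, 60, 60, 60, 60, 60, 60, 60, 60, 60, 60],
  "delta_pos": [
    [0, 0, -0.1],
    [0, 0, 0],
    [0, 0, 0],
    [0, 0, 0],
    [0, 0, 0],
    [0, 0, 0],
    [0, 0, 0],
    [0, 0, 0],
    [0, 0, 0],
    [0, 0, 0],
    [0, 0, 0],
    [0, 0, 0],
    [0, 0, 0],
    [0, 0, 0],
    [0, 0, 0],
    [0, 0, 0],
    [0, 0, 0],
    [0, 0, 0],
    [0, 0, 0],
    [0, 0, 0]
  ],
  "spin": [0, 0, 0, 0, 0, 0, 0, 0, 0, 0, 0, 0, 0, 0, 0, 0, 0, 0, 0, 0]
}}

```text
time: 21.32
eef_pos: [0.287, -0.1915, 0.3483]
tool_rot: [[0.988, 0.146, 0.045], [0.148, -0.988, -0.047], [0.038, 0.053, -0.998]]
wrist_force: [0.5, -0.0, 0.5]
width: 0.702
```

```bash
python3 st.py
```

```text
21.3167 q [-0.9459 -0.5211  1.9788  0.0094  1.6195 -1.0932] v [-0.001 -0.002  0.    -0.001 -0.001  0.001] p [ 0.287  -0.1915  0.3483] z [ 0.0452 -0.0467 -0.9979] sum 3.077198591207617 tq [ -0.   -12.38 -38.15   0.04  -0.31   0.  ]
```

No more creep at rest, so I'll accept the rest of the tilt (about 3.5°) and get on with it. Going back to just above the lug.

Emit:
{"op": "arm_command", "data": {
  "gripper": [60, 60, 60, 60, 60, 60, 60, 60],
  "delta_pos": [
    [0.265, 0.24, 0.352],
    [0.265, 0.24, 0.352],
    [0.265, 0.24, 0.352],
    [0.265, 0.24, 0.352],
    [0.265, 0.24, 0.352],
    [0.265, 0.24, 0.352],
    [0, 0, 0],
    [0, 0, 0]
  ],
  "spin": [0, 0, 0, 0, 0, 0, 0, 0]
}}

```text
time: 21.98
eef_pos: [0.4458, -0.3014, 0.186]
tool_rot: [[0.988, 0.146, 0.049], [0.148, -0.987, -0.054], [0.04, 0.061, -0.997]]
wrist_force: [0.5, -0.3, 1.3]
width: 0.703
```

```bash
python3 st.py; python3 err.py .4374 -.2947 .121
```

```text
21.9833 q [-0.8141  0.0956  1.8007 -0.002   1.1726 -0.9609] v [ 0.002  0.141 -0.005  0.002 -0.043  0.004] p [ 0.4458 -0.3014  0.186 ] z [ 0.0485 -0.0541 -0.9974] sum 3.0688590112170884 tq [-2.500e-01 -3.616e+01 -3.229e+01 -2.000e-02 -4.500e-01  3.000e-02]
t 21.9833 eef [ 0.44575718 -0.30136289  0.18599981] err tool m [-0.00987436 -0.01173936  0.06406166] norm [-0.12342953 -0.14674206  0.80077074] head 8.522233460778958 F [ 0.50781237 -0.26275045  1.28935658] w 60.04977490060468
```

Emit:
{"op": "arm_command", "data": {
  "gripper": [60, 60, 60, 60, 60],
  "delta_pos": [
    [-0.12, -0.14, 0.2],
    [0, 0, 0.3],
    [0, 0, 0.25],
    [0, 0, 0],
    [0, 0, 0]
  ],
  "spin": [0, 0, 0, 0, 0]
}}

```text
time: 22.4
eef_pos: [0.4374, -0.2953, 0.1279]
tool_rot: [[0.988, 0.146, 0.052], [0.149, -0.987, -0.058], [0.043, 0.065, -0.997]]
wrist_force: [0.2, -0.0, 0.5]
width: 0.7
```

```bash
python3 st.py; python3 err.py .4374 -.2947 .121
```

```text
22.4 q [-0.8178  0.1461  1.8755 -0.002   1.0418 -0.9647] v [-0.002 -0.014  0.027  0.001 -0.004 -0.002] p [ 0.4374 -0.2953  0.1279] z [ 0.0522 -0.0582 -0.9969] sum 3.063327718884217 tq [ 4.000e-02 -3.689e+01 -2.957e+01 -1.000e-02 -3.700e-01  0.000e+00]
t 22.4 eef [ 0.43742743 -0.29528242  0.12790059] err tool m [-0.00023776 -0.0010294   0.00684411] norm [-0.00297203 -0.01286749  0.08555141] head 8.552281731107373 F [ 0.21433523 -0.04023559  0.45002021] w 59.795985845862845
```

Emit:
{"op": "arm_command", "data": {
  "gripper": [60, 15, 15, 15, 15, 15, 15, 15],
  "delta_pos": [
    [0, -0.01, 0.09],
    [0, 0, 0],
    [0, 0, 0],
    [0, 0, 0],
    [0, 0, 0],
    [0, 0, 0],
    [0, 0, 0],
    [0, 0, 0]
  ],
  "spin": [0, 0, 0, 0, 0, 0, 0, 0]
}}

```text
time: 23.07
eef_pos: [0.4403, -0.2977, 0.129]
tool_rot: [[0.988, 0.145, 0.061], [0.149, -0.986, -0.068], [0.051, 0.076, -0.996]]
wrist_force: [-0.2, 0.1, -1.2]
width: 0.294
```

```bash
python3 st.py; python3 err.py .4374 -.2947 .121; python3 -c "
from h import *
im,_=snap('scene','s1');crop(im[:,:,::-1],380,270,520,400,4.5,'s1a')"
```

```text
23.0667 q [-0.8168  0.1442  1.8758 -0.0022  1.0299 -0.9639] v [ 0.001 -0.001  0.002  0.001  0.001  0.   ] p [ 0.4403 -0.2977  0.129 ] z [ 0.0613 -0.068  -0.9958] sum 3.0499492849194496 tq [ 0.000e+00 -3.947e+01 -3.192e+01 -1.000e-02 -4.600e-01  0.000e+00]
t 23.0667 eef [ 0.44034703 -0.29772445  0.1290412 ] err tool m [-0.00286535 -0.00402496  0.0076212 ] norm [-0.03581683 -0.050312    0.09526503] head 8.59564868909152 F [-0.22393774  0.12266292 -1.242473  ] w 25.08965873537437
```

View pics/s1a.png

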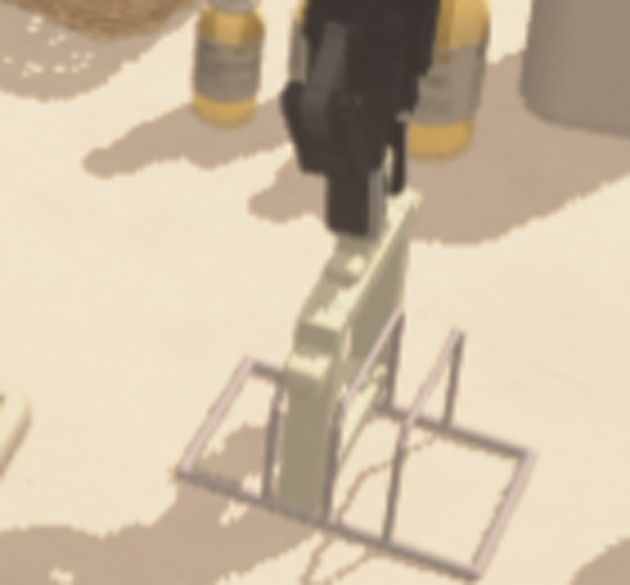

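Gripped at a 25 mm opening, with the lug between the fingers in the scene picture (crop 350,230). I'm lifting along world z, so I compensate for the tool's tilt.

Emit:
{"op": "arm_command", "data": {
  "gripper": [15, 15, 15, 15, 15, 15],
  "delta_pos": [
    [0.01, 0.015, -0.2],
    [0.015, 0.023, -0.3],
    [0.02, 0.03, -0.4],
    [0.02, 0.03, -0.4],
    [0, 0, 0],
    [0, 0, 0]
  ],
  "spin": [0, 0, 0, 0, 0, 0]
}}

```text
time: 23.62
eef_pos: [0.4385, -0.2961, 0.2343]
tool_rot: [[0.988, 0.145, 0.056], [0.149, -0.987, -0.062], [0.046, 0.07, -0.996]]
wrist_force: [-0.7, 0.7, -1.5]
width: 0.292
```

```bash
python3 st.py;python3 -c "
from h import *
im,_=snap('scene','s2');crop(im[:,:,::-1],380,220,520,390,3.5,'s2a')"
```

```text
23.6167 q [-0.8171  0.0169  1.7816 -0.0024  1.2594 -0.9643] v [ 0.002 -0.04  -0.057  0.003  0.024  0.001] p [ 0.4385 -0.2961  0.2343] z [ 0.0555 -0.0625 -0.9965] sum 3.057932238194515 tq [-4.000e-02 -3.899e+01 -3.850e+01 -1.000e-02 -5.000e-01 -0.000e+00]
```

View pics/s2a.png

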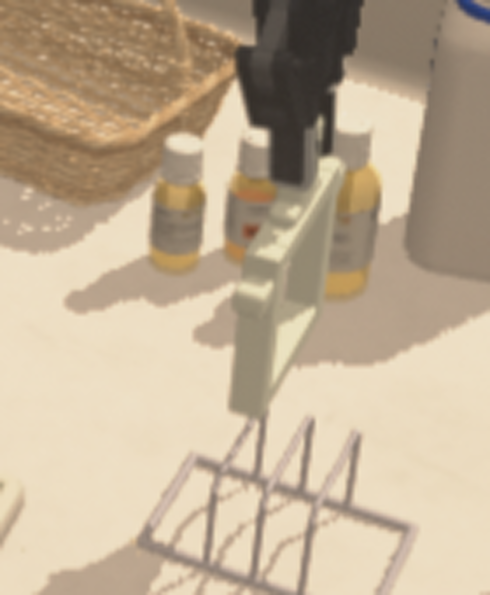

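The frame hangs clear of the rack. Next I raise it to carry height and turn it to the press heading.

Emit:
{"op": "arm_command", "data": {
  "gripper": [15, 15, 15, 15, 15, 15],
  "delta_pos": [
    [0.02, 0.03, -0.4],
    [0.02, 0.03, -0.4],
    [0.02, 0.025, -0.4],
    [0.01, 0.012, -0.2],
    [0, 0, 0],
    [0, 0, 0]
  ],
  "spin": [0.064, 0.064, 0, 0, 0, 0]
}}

```text
time: 24.17
eef_pos: [0.4359, -0.2945, 0.3412]
tool_rot: [[0.997, -0.065, 0.045], [-0.062, -0.997, -0.051], [0.048, 0.048, -0.998]]
wrist_force: [-0.4, -0.3, -2.3]
width: 0.29
```

```bash
python3 st.py;python3 err.py .4445 .2305 .355
```

```text
24.1667 q [-0.8187 -0.0511  1.6339 -0.0021  1.4903 -0.7551] v [ 0.001  0.002 -0.007  0.    -0.     0.002] p [ 0.4359 -0.2945  0.3412] z [ 0.0452 -0.0514 -0.9977] sum 3.073120764319089 tq [ 5.000e-02 -3.714e+01 -3.992e+01 -1.000e-02 -2.600e-01  2.000e-02]
t 24.1667 eef [ 0.43592154 -0.2944908   0.34121537] err tool m [-0.02345089 -0.52316473 -0.04034437] norm [-0.29313617 -6.5395591  -0.50430466] head -3.5719520157849636 F [-0.44544129 -0.29796741 -2.2896386 ] w 24.796829705720246
```

Emit:
{"op": "arm_command", "data": {
  "gripper": [15, 15, 15, 15, 15, 15, 15, 15, 15, 15, 15, 15, 15, 15, 15, 15, 15],
  "delta_pos": [
    [-0.02, -0.3, -0.036],
    [-0.021, -0.467, -0.036],
    [-0.021, -0.467, -0.036],
    [-0.021, -0.467, -0.036],
    [-0.021, -0.467, -0.036],
    [-0.021, -0.467, -0.036],
    [-0.021, -0.467, -0.036],
    [-0.021, -0.467, -0.036],
    [-0.021, -0.467, -0.036],
    [-0.021, -0.467, -0.036],
    [-0.021, -0.467, -0.036],
    [-0.021, -0.467, -0.036],
    [-0.021, -0.467, -0.036],
    [-0.021, -0.467, -0.036],
    [-0.01, -0.17, 0],
    [0, 0, 0],
    [0, 0, 0]
  ],
  "spin": [0, 0, 0, 0, 0, 0, 0, 0, 0, 0, 0, 0, 0, 0, 0, 0, 0]
}}

```text
time: 25.58
eef_pos: [0.4278, 0.2555, 0.3121]
tool_rot: [[0.998, -0.063, -0.015], [-0.064, -0.997, -0.042], [-0.012, 0.042, -0.999]]
wrist_force: [0.4, 0.3, -1.1]
width: 0.29
```

```bash
python3 st.py;python3 err.py .4445 .2305 .34; python3 - <<'E'
from h import *
im,i=snap('wrist','w6')
im,_=snap('scene','s3');crop(im[:,:,::-1],170,130,350,310,3.3,'s3a')
E
```

```text
25.5833 q [ 0.3225 -0.0272  1.667  -0.0347  1.5293  0.3883] v [ 0.028  0.036  0.027  0.003 -0.014  0.006] p [0.4278 0.2555 0.3121] z [-0.0151 -0.0416 -0.999 ] sum 3.169118759413549 tq [ 8.10e-01 -3.59e+01 -3.77e+01 -2.00e-02  1.10e-01  1.20e-01]
t 25.5833 eef [0.42778451 0.25551164 0.31206811] err tool m [ 0.01793597  0.02506243 -0.02711744] norm [ 0.22419968  0.31328034 -0.33896804] head -3.6740913597255034 F [ 0.39781839  0.33149492 -1.14624153] w 24.76735655702891
```

View pics/w6.png

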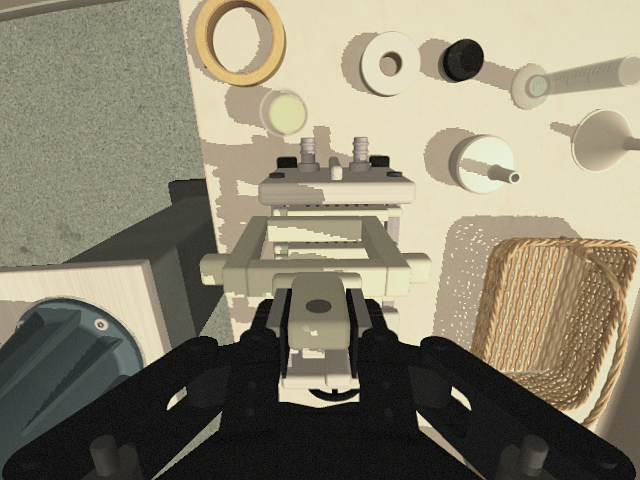

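View pics/s3a.png

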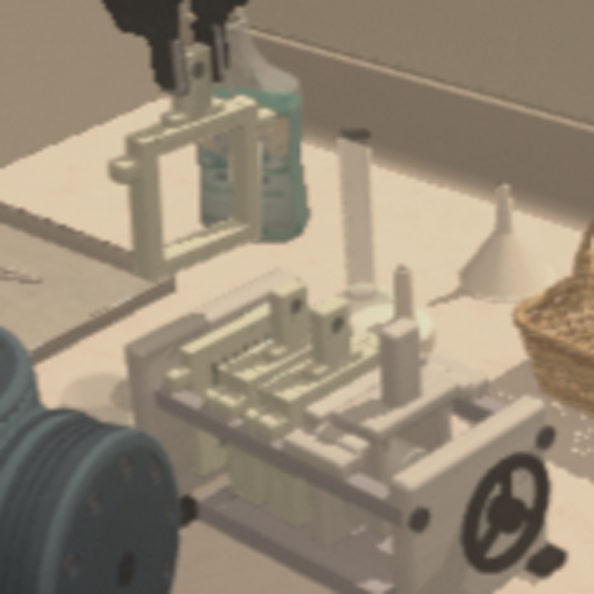

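```bash
python3 - <<'E'
from h import *
import pickle
pickle.dump(camera_info('wrist'),open('w6.pkl','wb'))
t=cv2.imread('pics/w6.png');crop(t,195,200,440,400,3.2,'w6a')
E
```

```text
(no output)
```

View pics/w6a.png

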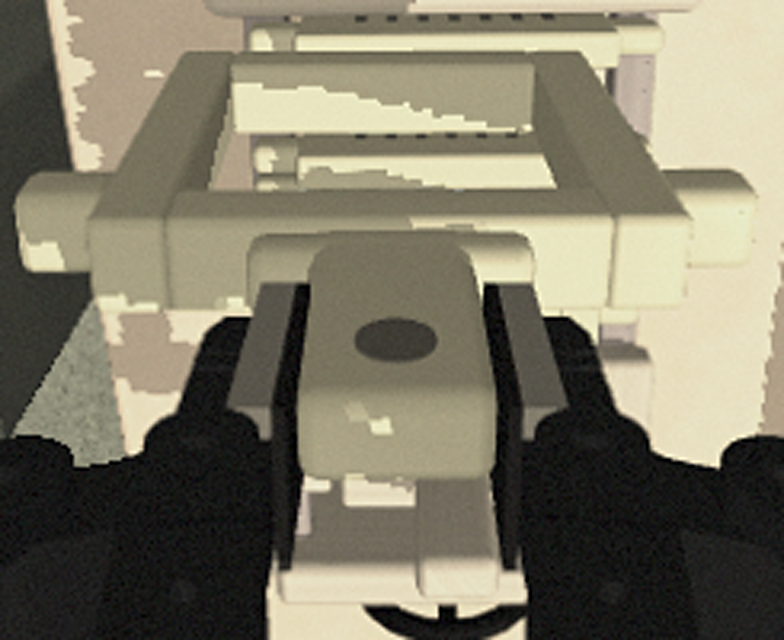

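```bash
cat > pnp.py <<'E'
from h import *
import pickle
def pnp(i,pts,obj):
    ok,rv,tv=cv2.solvePnP(np.array(obj,float)/1000,np.array(pts,float),i['intrinsics'],np.array([i['k1'],0,0,0.]))
    Rc=cv2.Rodrigues(rv)[0]; pr=cv2.projectPoints(np.array(obj,float)/1000,rv,tv,i['intrinsics'],np.array([i['k1'],0,0,0.]))[0][:,0]
    return i['rotation']@Rc, i['rotation']@tv[:,0]+i['xyz'], pr-np.array(pts)
if __name__=='__main__':
    i=pickle.load(open('w6.pkl','rb'));S=lambda u,v:(195+u/3.2-.4,200+v/3.2-.4)
    pts=[S(185,52),S(582,52),S(90,215),S(688,213),S(93,305),S(690,302),S(302,393),S(495,393),S(300,474),S(495,474)]
    obj=[(-50,9,-50),(50,9,-50),(-50,9,50),(50,9,50),(-50,-9,50),(50,-9,50),(-13,7,97),(13,7,97),(-13,-7,97),(13,-7,97)]
    R,t,e=pnp(i,pts,obj);print('centre',t,'\n',R,'\nheading',np.degrees(np.arctan2(R[1,0],R[0,0])));print(np.round(e,1).tolist())
    p=np.load('press2.npy');c,s=np.cos(p[2]),np.sin(p[2])
    d=t-[p[0],p[1],0];print('in press: x',c*d[0]+s*d[1],'y',-s*d[0]+c*d[1],'z',t[2],'bottom z',t[2]-.05)
    o=r.get_obs();T=o['tool_rot'];print('centre in tool',T.T@(t-o['eef_pos']),'zaxis frame in press',R[:,2])
    np.save('cent.npy',T.T@(t-o['eef_pos']))
E
python3 pnp.py
```

```text
centre [0.4265508  0.25669922 0.23829644] 
 [[ 0.9967416   0.07340337  0.03343841]
 [-0.07240846  0.99692218 -0.03005306]
 [-0.03554149  0.02753391  0.99898883]] 
heading -4.1549626281496534
[[0.4, -1.2], [-0.1, -1.2], [-0.2, 0.2], [0.9, 0.2], [2.1, 1.9], [-3.2, 1.9], [-2.2, -1.7], [2.2, -2.2], [-0.6, 1.4], [0.7, 0.8]]
in press: x -0.017963259565659723 y 0.11642234039564177 z 0.23829643873554393 bottom z 0.18829643873554391
centre in tool [-0.00081407 -0.00543702  0.07407738] zaxis frame in press [ 0.03343841 -0.03005306  0.99898883]
```

Emit:
{"op": "arm_command", "data": {
  "gripper": [15, 15, 15, 15, 15],
  "delta_pos": [
    [0.12, 0.14, 0],
    [0.115, 0.14, 0.15],
    [0, 0, 0.25],
    [0, 0, 0],
    [0, 0, 0]
  ],
  "spin": [-0.013, 0, 0, 0, 0]
}}

```text
time: 26.1
eef_pos: [0.4466, 0.2221, 0.2796]
tool_rot: [[0.999, -0.052, -0.015], [-0.053, -0.998, -0.043], [-0.013, 0.044, -0.999]]
wrist_force: [0.2, -0.2, -1.2]
width: 0.293
```

```bash
cat > fr.py <<'E'
from h import *
o=r.get_obs();T=o['tool_rot'];c0=np.load('cent.npy');t=o['eef_pos']+T@c0
p=np.load('press2.npy');c,s=np.cos(p[2]),np.sin(p[2]);d=t-[p[0],p[1],0];x,y=c*d[0]+s*d[1],-s*d[0]+c*d[1]
print(o['time'],'centre press',x,y,t[2],'toolz',T[:,2],'head',np.degrees(np.arctan2(T[1,0],T[0,0])),'F',o['wrist_force'])
tx,ty,tz=0,.0925,.084
dw=np.array([c*(tx-x)-s*(ty-y),s*(tx-x)+c*(ty-y),tz-t[2]]);print('to go (norm, tool)',T.T@dw/.08)
E
python3 fr.py; python3 - <<'E'
from h import *
import pickle
pickle.dump(camera_info('wrist'),open('w7.pkl','wb'))
im,i=snap('wrist','w7');crop(im[:,:,::-1],195,130,440,400,2.9,'w7a')
im,_=snap('scene','s4');crop(im[:,:,::-1],170,150,310,290,4.2,'s4a')
im,_=snap('top','t4');crop(im[:,:,::-1],190,245,350,350,5,'t4a')
E
```

```text
26.1 centre press 0.002055211362535005 0.08503740546182645 0.20535842626967038 toolz [-0.01507205 -0.04318868 -0.99895324] head -3.035796628742921 F [ 0.20735839 -0.21059975 -1.19631895]
to go (norm, tool) [-0.00640867 -0.15980875  1.51162529]
```

View pics/w7a.png

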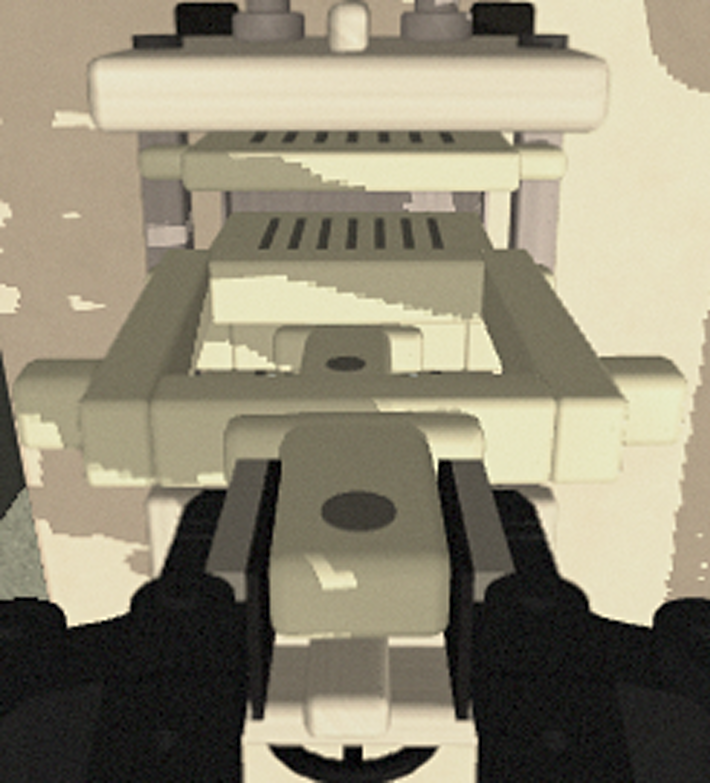

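View pics/s4a.png

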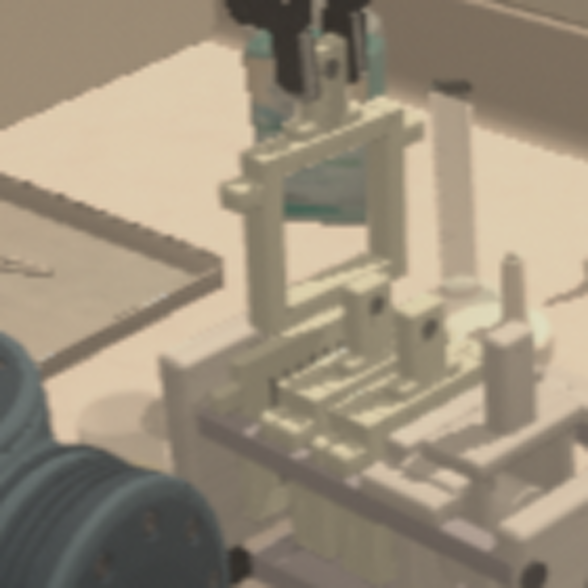

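```bash
python3 - <<'E'
from pnp import *
i=pickle.load(open('w7.pkl','rb'));S=lambda u,v:(195+u/2.9-.4,130+v/2.9-.4)
pts=[S(82,402),S(625,400),S(84,484),S(625,482),S(274,560),S(448,560),S(273,637),S(447,637),S(168,250),S(523,250)]
obj=[(-50,9,50),(50,9,50),(-50,-9,50),(50,-9,50),(-13,7,97),(13,7,97),(-13,-7,97),(13,-7,97),(-50,9,-50),(50,9,-50)]
R,t,e=pnp(i,pts,obj);print(t,'\n',R,np.degrees(np.arctan2(R[1,0],R[0,0])));print(np.round(e,1).tolist())
p=np.load('press2.npy');c,s=np.cos(p[2]),np.sin(p[2]);d=t-[p[0],p[1],0];print('press x',c*d[0]+s*d[1],'y',-s*d[0]+c*d[1])
# bare plate and cell a from this view, for press y check
F=[(S(187,150),-50,0,134),(S(518,150),50,0,134),(S(187,188),-50,-12,134),(S(518,190),50,-12,134),(S(95,128),0,125,139),(S(605,130),0,125,139)]
for uv,x,y,z in F:
    P=plane(i,uv,z/1000)-[p[0],p[1],0];print(x,y,'->',1e3*(c*P[0]+s*P[1]),1e3*(-s*P[0]+c*P[1]))
E
```

```text
[0.44474576 0.22375774 0.2053999 ] 
 [[ 0.99743633  0.06142015  0.0367196 ]
 [-0.06038788  0.99776544 -0.02859076]
 [-0.03839359  0.02630004  0.99891653]] -3.464634380797717
[[-0.4, -0.3], [0.1, -0.2], [2.1, 1.2], [-3.4, 0.9], [-2.1, -0.8], [2.4, -1.2], [-0.8, 1.0], [1.2, 0.4], [-0.0, -0.6], [1.0, -0.5]]
press x 0.001915973241757088 y 0.08446903373910128
-50 0 -> -47.48317815682123 118.83040057835593
50 0 -> 49.34500475826686 118.89678421244528
-50 -12 -> -48.12426754991294 107.56470174578517
50 -12 -> 49.930105608672754 107.0912353158971
0 125 -> -72.7729113562844 126.03306964167682
0 125 -> 73.16781080413907 125.50852596542819
```

View pics/t4a.png

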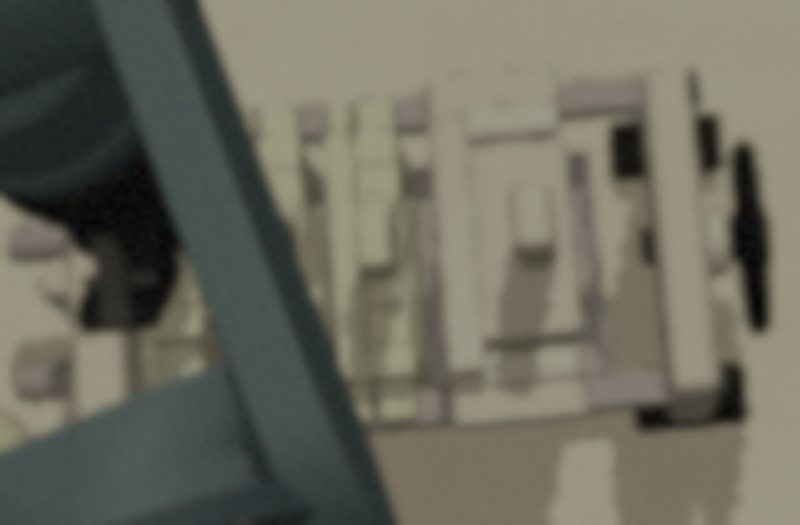

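Frame and press agree across the two wrist views. The frame centre is at press (0.002, 0.085) and should be at y = 0.0925. I'll shift it there, then lower partway.

Emit:
{"op": "arm_command", "data": {
  "gripper": [15, 15, 15, 15, 15, 15],
  "delta_pos": [
    [-0.02, -0.1, 0],
    [0, 0, 0],
    [0.003, -0.013, 0.25],
    [0.003, -0.013, 0.25],
    [0, 0, 0],
    [0, 0, 0]
  ],
  "spin": [0, 0, 0, 0, 0, 0]
}}

```text
time: 26.75
eef_pos: [0.4493, 0.2362, 0.2532]
tool_rot: [[0.999, -0.048, 0.003], [-0.048, -0.998, -0.037], [0.005, 0.037, -0.999]]
wrist_force: [0.1, 0.1, -1.3]
width: 0.289
```

```bash
python3 fr.py
```

```text
26.75 centre press 0.005362689244544805 0.09985359806494558 0.17892532267697878 toolz [ 0.00334533 -0.03739922 -0.9992948 ] head -2.7411303356683563 F [ 0.12612968  0.12615638 -1.30396979]
to go (norm, tool) [-0.07349624  0.04746141  1.18879294]
```

Emit:
{"op": "arm_command", "data": {
  "gripper": [15, 15, 15, 15],
  "delta_pos": [
    [-0.04, 0.05, -0.12],
    [-0.025, 0.035, 0],
    [0, 0, 0],
    [0, 0, 0]
  ],
  "spin": [0, 0, 0, 0]
}}

```text
time: 27.08
eef_pos: [0.4434, 0.2308, 0.2655]
tool_rot: [[0.999, -0.046, 0.006], [-0.045, -0.998, -0.037], [0.008, 0.036, -0.999]]
wrist_force: [-0.2, -0.5, -1.2]
width: 0.285
```

```bash
python3 fr.py
```

```text
27.0833 centre press -5.845252773228806e-05 0.09412360760608729 0.19128511569603485 toolz [ 0.00604086 -0.03680211 -0.99930431] head -2.605015333848699 F [-0.18006776 -0.52193118 -1.22116683]
to go (norm, tool) [-0.00974273 -0.02864763  1.34087633]
```

Emit:
{"op": "arm_command", "data": {
  "gripper": [15, 15, 15, 15],
  "delta_pos": [
    [-0.01, 0.01, 0.2],
    [-0.01, 0, 0.2],
    [-0.005, 0, 0.1],
    [0, 0, 0]
  ],
  "spin": [0, 0, 0, 0]
}}

```text
time: 27.42
eef_pos: [0.4422, 0.2285, 0.2251]
tool_rot: [[0.999, -0.046, 0.009], [-0.046, -0.998, -0.036], [0.01, 0.036, -0.999]]
wrist_force: [-0.6, -0.5, -1.0]
width: 0.294
```

```bash
python3 fr.py
```

```text
27.4167 centre press -0.0009641041307666544 0.09185726813572594 0.15088949838957133 toolz [ 0.00858939 -0.03601353 -0.99931439] head -2.6320066769825674 F [-0.62406325 -0.4874209  -1.00775455]
to go (norm, tool) [ 0.00353597 -0.03771003  0.835386  ]
```

Emit:
{"op": "arm_command", "data": {
  "gripper": [15, 15, 15, 15, 15],
  "delta_pos": [
    [0, -0.012, 0.2],
    [0, -0.012, 0.2],
    [0, -0.01, 0.2],
    [0, 0, 0.08],
    [0, 0, 0]
  ],
  "spin": [0, 0, 0, 0, 0]
}}

```text
time: 27.83
eef_pos: [0.4443, 0.2295, 0.171]
tool_rot: [[0.999, -0.047, 0.011], [-0.046, -0.998, -0.035], [0.012, 0.035, -0.999]]
wrist_force: [0.1, 0.7, -0.4]
width: 0.29
```

```bash
python3 fr.py; python3 - <<'E'
from h import *
im,_=snap('scene','s5');crop(im[:,:,::-1],170,150,310,290,4.2,'s5a')
im,_=snap('wrist','w8')
E
```

```text
27.8333 centre press 0.0012718535302483286 0.09304205970155938 0.09676789629145878 toolz [ 0.01079728 -0.03544971 -0.99931313] head -2.654723586148262 F [ 0.09501092  0.65007443 -0.42309409]
to go (norm, tool) [-0.01791902  0.00111864  0.1595245 ]
```

View pics/s5a.png

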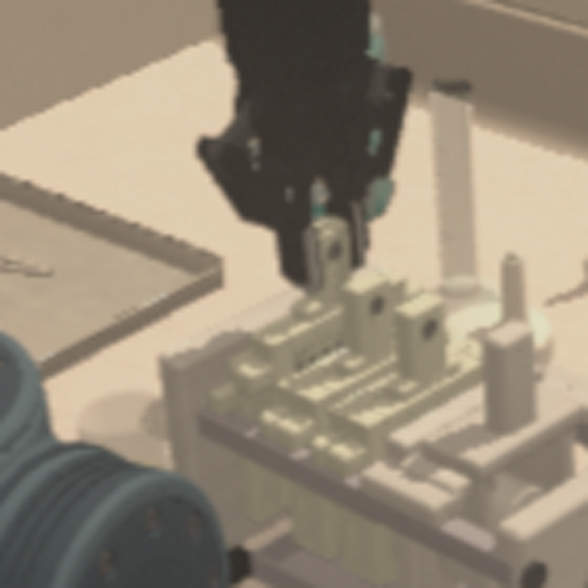

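View pics/w8.png

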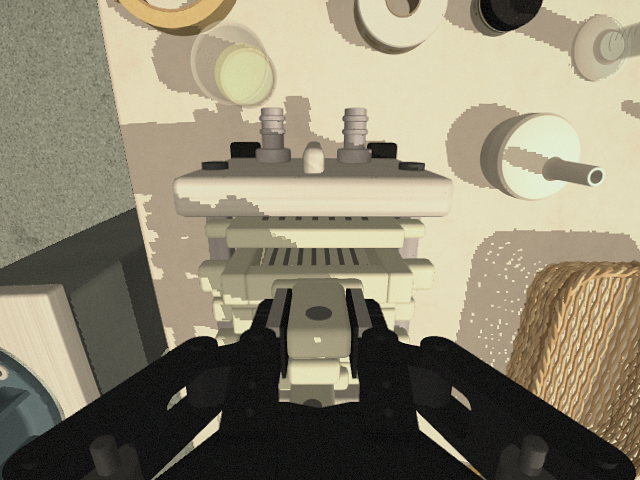

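The frame is in the gap: scene crop shows its ear at (250,370), behind the bare plate's ear. Lowering the last 11 mm, watching the force.

Emit:
{"op": "arm_command", "data": {
  "gripper": [15, 15, 15],
  "delta_pos": [
    [-0.015, 0, 0.1],
    [0, 0, 0.06],
    [0, 0, 0]
  ],
  "spin": [0, 0, 0]
}}

```text
time: 28.18
eef_pos: [0.4459, 0.2299, 0.1615]
tool_rot: [[0.999, -0.047, 0.018], [-0.046, -0.998, -0.034], [0.019, 0.033, -0.999]]
wrist_force: [-1.1, -0.1, -1.1]
width: 0.292
```

```bash
python3 fr.py
```

```text
28.1833 centre press 0.0033796338589583436 0.09365091163075258 0.08731129273783375 toolz [ 0.01785091 -0.03360269 -0.99927584] head -2.6523708849947294 F [-1.13725679 -0.14593912 -1.05010822]
to go (norm, tool) [-0.04312028  0.01281382  0.04100389]
```

Emit:
{"op": "arm_command", "data": {
  "gripper": [15, 15, 55, 55, 55, 55],
  "delta_pos": [
    [-0.045, 0.01, 0.04],
    [0, 0, 0.02],
    [0, 0, 0],
    [0, 0, 0],
    [0, 0, 0],
    [0, 0, 0]
  ],
  "spin": [0, 0, 0, 0, 0, 0]
}}

```text
time: 28.68
eef_pos: [0.4429, 0.2293, 0.1577]
tool_rot: [[0.999, -0.047, 0.02], [-0.046, -0.998, -0.033], [0.022, 0.032, -0.999]]
wrist_force: [-0.7, -0.4, 0.1]
width: 0.648
```

```bash
python3 fr.py; python3 - <<'E'
from h import *
import pickle
pickle.dump(camera_info('wrist'),open('w9.pkl','wb'))
im,_=snap('wrist','w9');crop(im[:,:,::-1],180,150,460,380,2.8,'w9a')
im,_=snap('scene','s6');crop(im[:,:,::-1],170,150,310,290,4.2,'s6a')
E
```

```text
28.6833 centre press 0.0005584925119223854 0.09292705879393 0.0834380534223425 toolz [ 0.02041284 -0.03296875 -0.99924791] head -2.648068223056841 F [-0.66894983 -0.35450455  0.05423304]
to go (norm, tool) [-0.00685566  0.00552537 -0.0070032 ]
```

View pics/w9a.png

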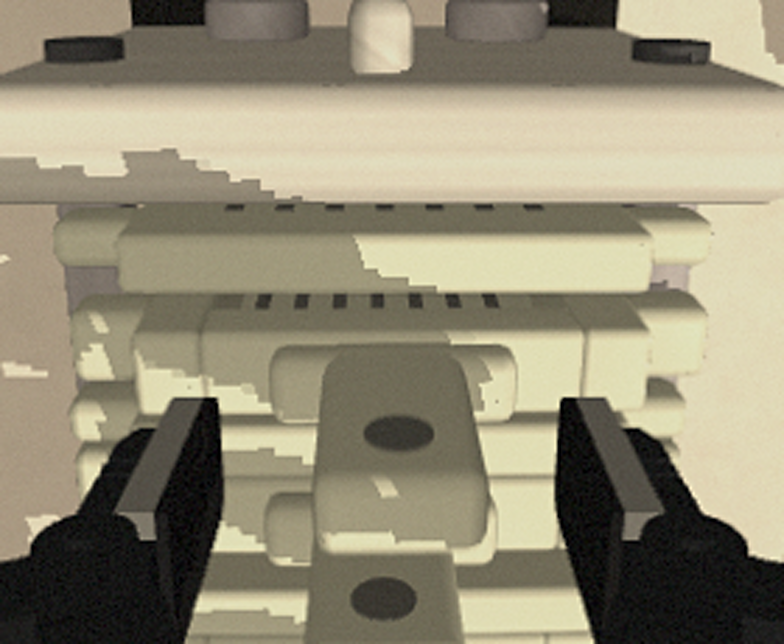

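View pics/s6a.png

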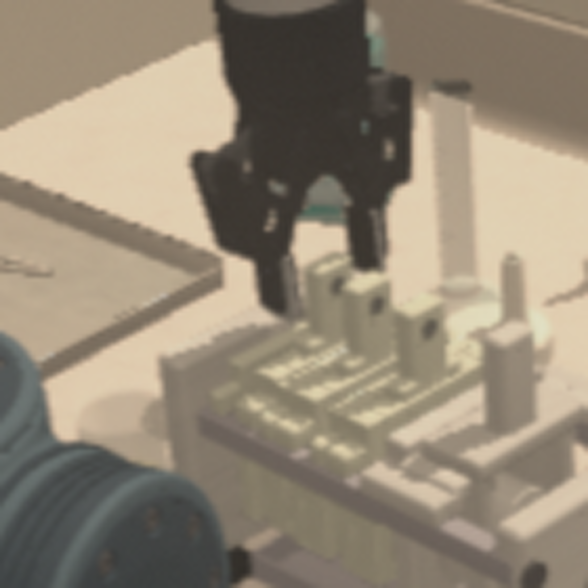

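The frame hangs between the bare plate and the next cell, with its lug level with the other lugs (scene crop 325,280). I'm backing off straight up, then closing the fingers and going behind the head's post.

Emit:
{"op": "arm_command", "data": {
  "gripper": [55, 55, 55, 55, 0, 0, 0, 0, 0, 0, 0],
  "delta_pos": [
    [0.006, 0.009, -0.2],
    [0.006, 0.009, -0.3],
    [0.006, 0.009, -0.3],
    [0, 0, 0],
    [0, 0.4, 0],
    [0, 0.45, 0],
    [0, 0.45, 0],
    [0, 0.45, 0],
    [0, 0.26, 0],
    [0, 0, 0],
    [0, 0, 0]
  ],
  "spin": [0, 0, 0, 0, 0, 0, 0, 0, 0, 0, 0]
}}

```text
time: 29.7
eef_pos: [0.4355, 0.0636, 0.2296]
tool_rot: [[0.999, -0.042, 0.024], [-0.042, -0.999, -0.033], [0.025, 0.032, -0.999]]
wrist_force: [-0.2, 0.0, 1.1]
width: 0.001
```

```bash
python3 err.py .4348 .0686 .145; python3 - <<'E'
from h import *
import pickle
pickle.dump(camera_info('wrist'),open('w10.pkl','wb'))
print(r.get_obs()['tool_rot'])
im,_=snap('wrist','w10')
im,_=snap('scene','s7');crop(im[:,:,::-1],190,150,350,330,3.3,'s7a')
E
```

```text
t 29.7 eef [0.4354598  0.06360046 0.22959887] err tool m [-0.00297789 -0.0076913   0.08434676] norm [-0.03722359 -0.09614125  1.05433451] head -2.3880880915432994 F [-0.20881499  0.01129354  1.08458865] w 0.12453258870467478
[[ 0.99882052 -0.04244998  0.02357036]
 [-0.04165496 -0.99857851 -0.03325404]
 [ 0.02494849  0.03223299 -0.99916896]]
```

View pics/w10.png

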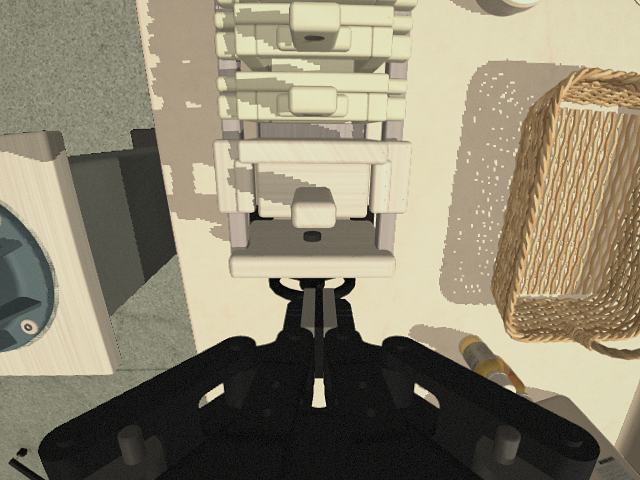

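View pics/s7a.png

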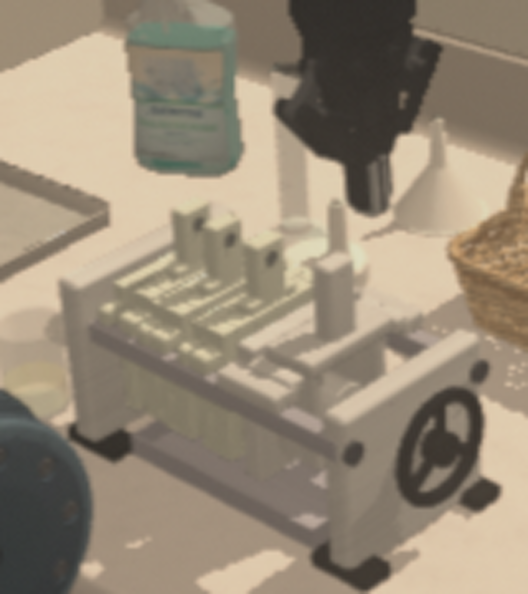

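Emit:
{"op": "arm_command", "data": {
  "gripper": [0, 0, 0, 0, 0],
  "delta_pos": [
    [-0.02, -0.04, 0.25],
    [-0.01, -0.02, 0.3],
    [0, -0.02, 0.3],
    [0, 0, 0.15],
    [0, 0, 0]
  ],
  "spin": [0, 0, 0, 0, 0]
}}

```text
time: 30.22
eef_pos: [0.4371, 0.0744, 0.1477]
tool_rot: [[0.999, -0.033, 0.029], [-0.032, -0.999, -0.032], [0.03, 0.031, -0.999]]
wrist_force: [-0.3, -0.2, -0.9]
width: 0.003
```

```bash
python3 err.py .4348 .0686 .145;python3 - <<'E'
from h import *
print(r.get_obs()['tool_rot'][:,2])
im,_=snap('scene','s8');crop(im[:,:,::-1],190,150,350,330,3.3,'s8a')
E
```

```text
t 30.2167 eef [0.43710263 0.0744349  0.14771237] err tool m [-0.00219417  0.00582155  0.00282849] norm [-0.02742717  0.07276938  0.03535607] head -1.833234148928816 F [-0.33670804 -0.1861211  -0.85343382] w 0.22937436981406822
[ 0.02859699 -0.03160817 -0.99909115]
```

View pics/s8a.png

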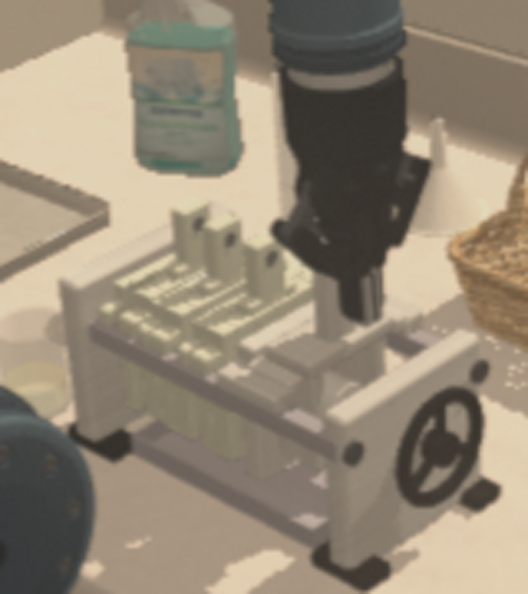

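The closed fingers stand just behind the post (scene crop 360,290). Pushing along the press now, slowly.

Emit:
{"op": "arm_command", "data": {
  "gripper": [0, 0, 0, 0, 0, 0],
  "delta_pos": [
    [0.001, -0.06, -0.002],
    [0.001, -0.06, -0.002],
    [0.001, -0.06, -0.002],
    [0.001, -0.06, -0.002],
    [0.001, -0.06, -0.002],
    [0.001, -0.06, -0.002]
  ],
  "spin": [0, 0, 0, 0, 0, 0]
}}

```text
time: 30.77
eef_pos: [0.4397, 0.1051, 0.1513]
tool_rot: [[0.999, -0.03, 0.031], [-0.029, -0.999, -0.037], [0.032, 0.036, -0.999]]
wrist_force: [0.8, -5.4, -3.3]
width: -0.004
```

```bash
cat > hd.py <<'E'
from h import *
o=r.get_obs();T=o['tool_rot'];p=np.load('press2.npy');c,s=np.cos(p[2]),np.sin(p[2]);d=o['eef_pos']-[p[0],p[1],0]
print(o['time'],'press xy',c*d[0]+s*d[1],-s*d[0]+c*d[1],'z',o['eef_pos'][2],'F',o['wrist_force'],'M',o['moment'],'toolz',T[:,2],'head',np.degrees(np.arctan2(T[1,0],T[0,0])),'v',o['qvel'][:3])
E
python3 hd.py
```

```text
30.7667 press xy 0.0030405240953535004 -0.034275506332525386 z 0.15133070871745583 F [ 0.78307124 -5.41166157 -3.26903542] M [-0.83030102  0.0709501  -0.12482826] toolz [ 0.0308917  -0.03670714 -0.99884848] head -1.665193188332541 v [ 0.14968285  0.03916412 -0.04608609]
```

Emit:
{"op": "arm_command", "data": {
  "gripper": [0, 0, 0, 0],
  "delta_pos": [
    [-0.01, -0.07, 0.02],
    [-0.01, -0.08, 0.02],
    [0, -0.1, 0.01],
    [0, -0.12, 0]
  ],
  "spin": [0, 0, 0, 0]
}}

```text
time: 31.1
eef_pos: [0.4403, 0.1124, 0.1511]
tool_rot: [[0.999, -0.025, 0.029], [-0.022, -0.996, -0.091], [0.031, 0.09, -0.995]]
wrist_force: [-5.6, -65.4, 3.2]
width: -0.003
```

```bash
python3 hd.py
```

```text
31.1 press xy 0.0032949615595279868 -0.026928360122475986 z 0.1511440381672713 F [ -5.57806646 -65.37118796   3.1766467 ] M [-9.20628692  0.91177536 -0.37176616] toolz [ 0.0287161  -0.09089565 -0.99544632] head -1.2583464741853203 v [ 0.18736914  0.08893096 -0.08217336]
```

The pack has bottomed out at 65 N, so I'm easing to a moderate push.

Emit:
{"op": "arm_command", "data": {
  "gripper": [0, 0, 0],
  "delta_pos": [
    [0, -0.03, 0],
    [0, -0.03, 0],
    [0, -0.03, 0]
  ],
  "spin": [0, 0, 0]
}}

```text
time: 31.35
eef_pos: [0.4403, 0.1112, 0.1517]
tool_rot: [[0.999, -0.027, 0.026], [-0.024, -0.994, -0.109], [0.028, 0.109, -0.994]]
wrist_force: [-1.6, -18.0, -1.8]
width: -0.002
```

```bash
python3 hd.py; python3 - <<'E'
from h import *
im,_=snap('scene','s9');crop(im[:,:,::-1],190,150,350,330,3.3,'s9a')
im,_=snap('wrist','w11')
im,_=snap('top','t11');crop(im[:,:,::-1],190,245,350,350,5,'t11a')
E
python3 hd.py
```

```text
31.35 press xy 0.0033483389260616646 -0.02818439791236602 z 0.15168125803514057 F [ -1.58174627 -17.96844514  -1.75253456] M [-2.44710869  0.20225032 -0.10092096] toolz [ 0.02559623 -0.10930549 -0.99367859] head -1.390261046741409 v [ 0.04247065  0.02543314 -0.01998174]
31.5 press xy 0.003350227471738172 -0.028192888304229495 z 0.15167494650734525 F [ -1.41239459 -17.56412679  -0.77355667] M [-2.30770863  0.19733531 -0.08474141] toolz [ 0.02564979 -0.10945012 -0.99366129] head -1.362835674617223 v [-0.00147621 -0.00155011 -0.00054011]
```

View pics/s9a.png

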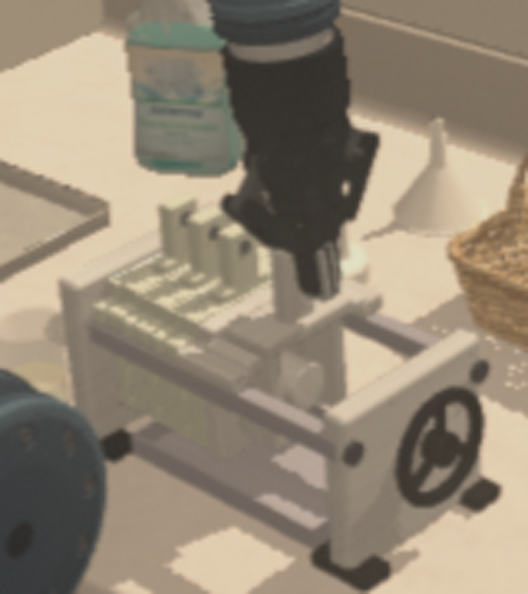

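View pics/w11.png

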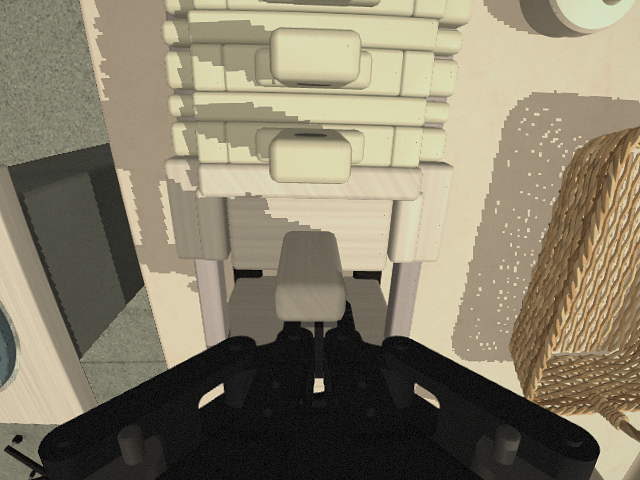

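View pics/t11a.png

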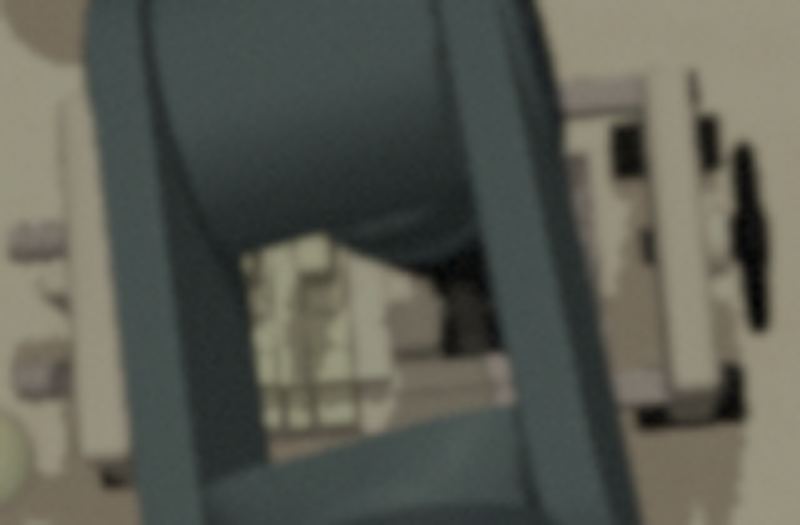

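```bash
python3 - <<'E'
from h import *
i=camera_info('wrist');p=np.load('press2.npy');c,s=np.cos(p[2]),np.sin(p[2])
for n,uv,z in [('post front',(310,289),.186),('post rear',(310,320),.186),('c lug front',(310,138),.181),('c lug rear',(310,183),.181),('a lug front',(316,32),.181),('a lug rear',(316,85),.181),('c plate front',(310,98),.134),('a plate front',(310,15),.134)]:
    P=plane(i,uv,z)-[p[0],p[1],0];print(n,1e3*(-s*P[0]+c*P[1]))
im=cv2.imread('pics/w11.png');crop(im,150,0,480,210,2.4,'w11a')
im=cv2.imread('pics/s9.png');crop(im,205,195,300,300,6,'s9b')
E
```

```text
post front 1.5454937087825784
post rear -11.305850751641445
c lug front 50.76970546684596
c lug rear 37.06607642076101
a lug front 78.97261906897239
a lug rear 65.5093549355346
c plate front 62.44565389124296
a plate front 92.94792333200033
```

View pics/w11a.png

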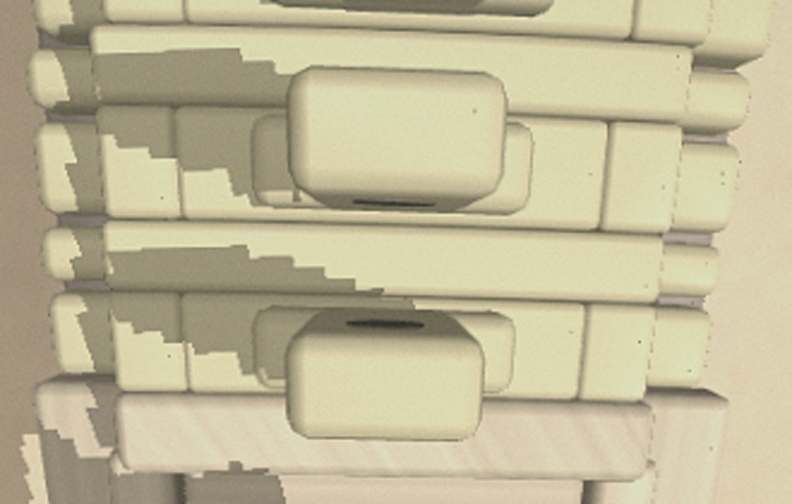

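View pics/s9b.png

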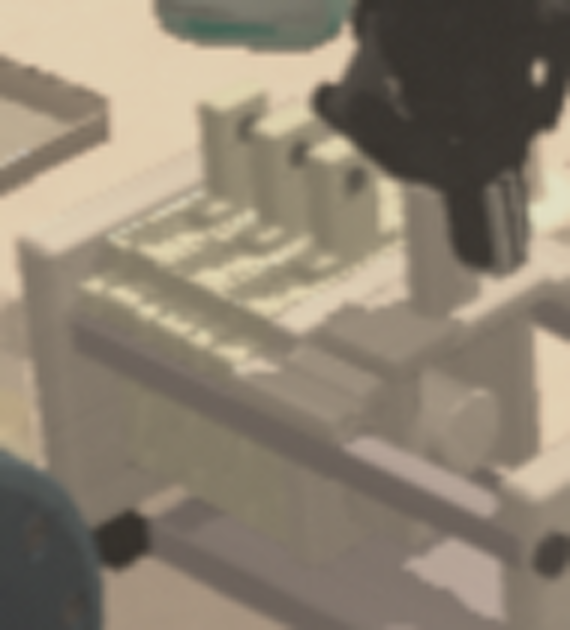

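The pack looks closed up. The last cell's lug centre measures y = 43.9 mm (44 expected when closed), and no gaps show. The push is steady at 17.6 N. I'll hold briefly to confirm, then hand in.

```bash
python3 - <<'E'
from h import *
for k in range(10): camera('wrist')
o=r.get_obs();print(o['time'],o['wrist_force'],o['eef_pos'])
if 8<-o['wrist_force'][1]<40: print(r.job_done())
E
```

```text
32.0 [ -0.87240725 -17.77910679  -1.02884638] [0.44033192 0.11116934 0.15166316]
the job is handed in; nothing more can be done
None
```

I hung the spare frame in the wide gap behind the bare plate and let go of it. I then pushed the moving head until the pack bottomed out against the fixed head. The job was handed in at 32.0 s, still pressing.

**Last checks:**
- **Push:** it held steady at about 17.8 N over the last 0.6 s, with the tool not moving.
- **Pack:** the wrist view shows no gap in the part of the pack it covers. The last cell's lug measures 43.9 mm along the press, against 44 mm expected when closed. The other features I measured came out 1.5 to 2.5 mm off their expected places, which is about the camera accuracy.
- **Frame:** its lug stood level with the other lugs after release, and the fingers are on the head's post only.

**What went less well:**
- **Tool tilt:** the tool drifted up to about 6° off vertical and I never fully corrected it; finding out why took about 17 s. The frame was placed and released with the tool about 2° off vertical.
- **Force peak:** the push peaked at 65 N when the pack bottomed out, and I eased off at once.
- **Not measured:** I did not measure the frame's squareness or height after closing, only looked at them in the pictures. I did not measure the other bench items either, but the pictures showed no sign of anything being touched.

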